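Set the clay pots in their saucers

ROBOT

A 6-joint arm with a two-finger parallel gripper is mounted at the origin on the work surface. World frame = base frame: x ahead of the robot, y to its left, z up, the work surface at z = 0. Lengths are in m, angles in rad, forces in N, time in s.
With the tool pointing down it reaches from about 0.225 to 0.875 m from the base axis. Payload 3.4 kg.
Tool frame: the origin (TCP) lies between the finger pads; the fingertips stand 25 mm ahead of it and the grasp point (between the pads) lies 6 mm ahead of it (manip.tips_ahead is the distance from the TCP to the fingertips, in m); z points along the fingers, x is the direction in which the jaws open and shut, and the axes are right-handed (so a half turn about z gives the same grasp; the last joint's range is limited). The gripper opens to 85 mm and grips with 20 to 120 N. Pads are 22 mm wide; open, the fingers measure 114 mm over their backs; the gripper's body (76 mm by 85 mm) begins 54 mm behind the grasp point. The pads swing forward as they close: fully open they stand 13 mm farther back than shut.
Start: joints at [1.048, 0.276, 1.505, -0, 1.361, -0.121], TCP at [0.225, 0.529, 0.256] pointing down, gripper open.
Joint ranges: [-2.89, 2.89], [-0.75, 2.08], [0.22, 2.7], [-1.18, 4.32], [0.11, 2.71], [-2.7, 2.7]. Speed limits (rad/s): [2.57, 2.57, 3.14, 3.14, 3.14, 3.14].

INTERFACE

Orientations are given as a unit quaternion [w, x, y, z].
In Python, from rig import manip gives the robot as it stands. The module is installed in compiled form; this text tells all that it offers.
- The arm moves only by the tool send_rows, never from a script. Its argument "plan" is a list of rows, each an object with "linear": the shift along the tool's x, y, z in m, a list of three; "delta_rot": the turn, a rotation vector about the tool's x, y, z in degrees, a list of three; "fingers": the finger opening in m, from 0 to 0.0854. A call has 1 to 12 rows; each row shifts and turns the pose as measured when the row begins, along the tool's axes as they then stand; what a row does not reach is not made up. A row lasts 1/12 s, in which the tool goes at most 41.7 mm and 7.16 degrees, less where a joint would pass 70% of its speed; a pose out of reach is approached as far as the arm can. A call with a gripper value outside its range is refused whole. The fingers move at their own pace and stop on an object; "force" is the grip in N (left out, the last holds). Time passes only in rows, so rows that do not move let the fingers close. It gives the time, the measured TCP pose, the force and the opening at its end, in the units of the state.
- manip.get_state(): the state, without advancing time (a new reading comes with each control period).
- manip.get_image(name): name is "scene" or "top" or "wrist"; returns the picture (420x560x3 uint8, red, green, blue); there is no depth.
- manip.camera_info(name): a dict with "K" (3x3 intrinsics, pixels), "rvec" (rotation vector, rad) and "tvec" (3), from world to camera coordinates, as OpenCV has them. Camera axes: x right, y down, z forward; pixel columns grow to the right and rows downward; lengths in m; the calibration is good to about 2 mm. A picture is of the moment at which its call begins: read the wrist's pose just before it. camera_info takes no time and is no camera call; for the wrist camera it gives the pose at the moment of the call.
- manip.sign_off(): hands the job in, once; it reports no verdict.
Trained networks look in the newest picture that a camera, given by its name, has taken for a name from the list of things; names that differ only in an ending like _2 or _b are one class to them, and where a whole thing is asked for, a point or a joint stands for the part that bears it (a point fixed in the world has none). Each returns a list of dicts, best first, with "p" (0 to 1); they miss things now and then, are a little off and sometimes report something else, mostly with a low value. They report only what shows in the picture. A call takes as long as a camera call.
- manip.find_in(thing, camera): "extent" ([left, top, right, bottom] in pixels, round what is visible of it).
- manip.masks_of(thing, camera): "pixels" (420x560 bool, what is visible of it) and "extent" ([left, top, right, bottom] in pixels, round what is visible of it).
The state is a dict: "clock": time; "qpos": joint angles; "qd": joint speeds; "effort": joint torques, N m; "position": TCP position; "ee_rot": TCP orientation; "contact_force": force on the tool from outside, world axes, zero at the start; "moment": the same for the moment, N m; "width": finger opening in m.
Only numpy, scipy, OpenCV 4.12 (cv2) and the standard library are available. Lean on these libraries where they do the work, as an engineer would, in place of code of your own. Each camera call takes 0.05 s, during which the arm holds its last target. There are 200 camera calls.

TASK

Set each of the four empty clay pots upright in the saucer that belongs to it: round pots in round saucers, square pots in square saucers with their sides lined up, the larger pot of each shape in the larger saucer and the smaller in the smaller, each standing flat inside the lip. Put the pots down gently without dropping them, leave the saucers lying where they are, and do not disturb the seed jar or the label cup.

Things in the scene. Friction and masses are not known exactly. Their poses are not given: they have to be found in the camera images.
- round_pot_large: Round clay (terracotta) flowerpot, empty, open at the top, the larger of the two round ones: 60 mm tall; its rim is a plain upright band 66 mm in outside diameter, from 44 to 60 mm up, 5 mm thick; below it the pot tapers to a foot 46 mm in diameter. About 130 g. Stands upright on the bench. Origin: centre of its underside; z up.
- round_pot_small: Round clay flowerpot, empty, open at the top, the smaller round one: 44 mm tall; rim an upright band 44 mm in outside diameter, from 31 to 44 mm up, 4 mm thick; tapers to a foot 32 mm in diameter. About 55 g. Stands upright on the bench. Origin: centre of its underside; z up.
- square_pot_large: Square clay flowerpot, empty, open at the top, the larger of the two square ones: 60 mm tall; rim an upright square band 62 x 62 mm outside, from 44 to 60 mm up, 5 mm thick; tapers to a foot 46 x 46 mm. x and y axes are square to its sides. About 150 g. Stands upright on the bench. Origin: centre of its underside; z up.
- square_pot_small: Square clay flowerpot, empty, open at the top, the smaller square one: 44 mm tall; rim an upright square band 42 x 42 mm outside, from 31 to 44 mm up, 4 mm thick; tapers to a foot 32 x 32 mm. x and y axes are square to its sides. About 60 g. Stands upright on the bench. Origin: centre of its underside; z up.
- round_saucer_large: Round clay saucer, the larger of the two round ones, for the pot of the same shape and size: 78 mm outside diameter, 68 mm inside; lip 5 mm thick, top of the lip 12 mm and inner floor 6 mm above the bench. Loose, lies flat. Origin: centre of its underside; z up.
- round_saucer_small: Round clay saucer, the smaller of the two round ones, for the pot of the same shape and size: 60 mm outside diameter, 50 mm inside; lip 5 mm thick, top of the lip 12 mm and inner floor 6 mm above the bench. Loose, lies flat. Origin: centre of its underside; z up.
- square_saucer_large: Square clay saucer, the larger of the two square ones, for the pot of the same shape and size: 78 x 78 mm outside, 68 x 68 mm inside; x and y axes are square to its sides; lip 5 mm thick, top of the lip 12 mm and inner floor 6 mm above the bench. Loose, lies flat. Origin: centre of its underside; z up.
- square_saucer_small: Square clay saucer, the smaller of the two square ones, for the pot of the same shape and size: 60 x 60 mm outside, 50 x 50 mm inside; x and y axes are square to its sides; lip 5 mm thick, top of the lip 12 mm and inner floor 6 mm above the bench. Loose, lies flat. Origin: centre of its underside; z up.
- seed_jar: Glass seed jar with a metal lid and a paper label, 56 mm in diameter, 75 mm tall, standing loose on the bench; not part of the job. Origin: centre of its underside; z up.
- label_cup: Metal cup, 60 mm in diameter, 70 mm tall, with thin wooden plant labels standing in it to about 95 mm, loose on the bench; not part of the job. Origin: centre of its underside; z up.

How it is judged:
By the outcome, as a careful person would: the job done as asked, in the order asked, and still so for the second after the job is handed in, with the robot touching nothing.
It also fails if it takes over 109 s, if anything falls off the work surface, if the arm or the gripper's body presses on something with over 40 N, if the wrist force passes 120 N, or if a joint passes its speed limit or range.

## Working session

There is one attempt and no reset: what is moved stays moved. The work goes in short steps, Python scripts to look and compute and a tool call to move; the robot and the scene stay as the last step left them, time stands still between calls to the robot, and variables do not carry over. Pictures are saved under pics/ and viewed, about 12 in all and at most 16, crops included, and the job is handed in when it is done.

Besides the shell and the picture viewer there is one more tool, called after "Call:" as a command line: name --argument value ..., lists and objects as JSON in quotes. send_rows: Moves the arm, as the interface text tells. Its arguments: {"type":"object","properties":{"plan":{"type":"array","items":{"type":"object","properties":{"linear":{"type":"array","items":{"type":"number"}},"delta_rot":{"type":"array","items":{"type":"number"}},"fingers":{"type":"number"}}}},"force":{"type":"number"}},"required":["plan"]}

```bash
mkdir -p pics; python3 - <<'E'
from rig import manip
import cv2, numpy as np
s=manip.get_state(); print(s['clock'],s['position'],s['ee_rot'],s['width'])
for c in ('top','scene'):
    im=manip.get_image(c); cv2.imwrite(f'pics/{c}0.png',im[:,:,::-1])
    i=manip.camera_info(c); R=cv2.Rodrigues(np.array(i['rvec']))[0]; print(c,np.array(i['K']).tolist(),(-R.T@np.array(i['tvec']).ravel()).round(3),R.round(2).tolist())
i=manip.camera_info('wrist');R=cv2.Rodrigues(np.array(i['rvec']))[0]; print((-R.T@np.array(i['tvec']).ravel()).round(3),R.round(2).tolist(),np.array(i['K']).tolist())
E
```

```text
0.0 [0.22461873 0.52877082 0.25544666] [ 4.31795626e-04  8.33976594e-01  5.51799041e-01 -8.19346845e-04] 0.08557246369911953
top [[389.6520069993715, 0.0, 282.1543348078428], [0.0, 389.6520069993715, 208.62753012294496], [0.0, 0.0, 1.0]] [ 0.441 -0.006  0.929] [[0.02, -1.0, -0.01], [-1.0, -0.02, -0.1], [0.1, 0.01, -1.0]]
scene [[534.5654454768026, 0.0, 283.2810730413551], [0.0, 534.5654454768026, 216.6549208327531], [0.0, 0.0, 1.0]] [ 1.23  -0.387  1.061] [[0.49, 0.87, -0.01], [0.7, -0.4, -0.6], [-0.53, 0.29, -0.8]]
[0.147 0.562 0.373] [[0.39, 0.92, -0.0], [0.87, -0.37, 0.32], [0.3, -0.13, -0.95]] [[350.86248269792526, 0.0, 285.45799238353044], [0.0, 350.86248269792526, 206.80142074426965], [0.0, 0.0, 1.0]]
```

View pics/top0.png

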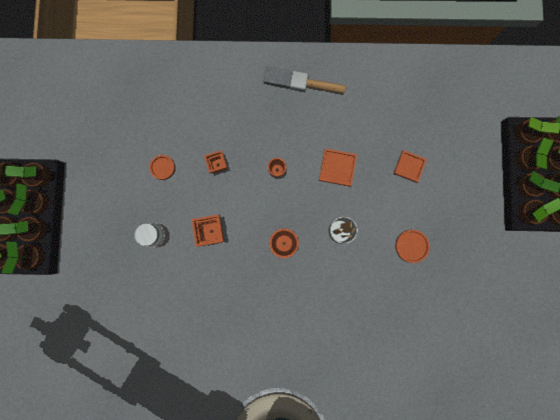

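View pics/scene0.png

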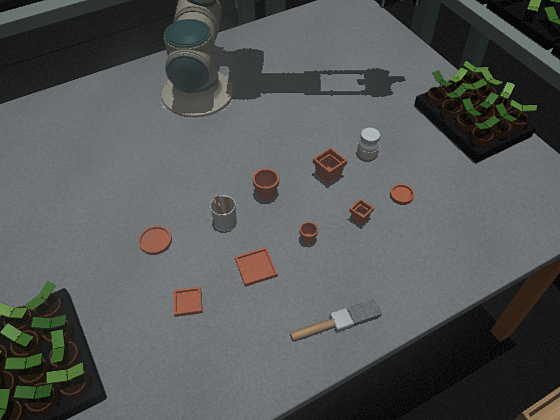

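```bash
cat > h.py <<'E'
from rig import manip
import cv2, numpy as np
from scipy.optimize import least_squares
# (shape, [(half size, z), ...])
M={'round_pot_large':('r',[(33,60),(33,44),(23,0)]),'round_pot_small':('r',[(22,44),(22,31),(16,0)]),
'square_pot_large':('s',[(31,60),(31,44),(23,0)]),'square_pot_small':('s',[(21,44),(21,31),(16,0)]),
'round_saucer_large':('r',[(39,12),(39,0)]),'round_saucer_small':('r',[(30,12),(30,0)]),
'square_saucer_large':('s',[(39,12),(39,0)]),'square_saucer_small':('s',[(30,12),(30,0)]),
'seed_jar':('r',[(28,75),(28,0)]),'label_cup':('r',[(30,70),(30,0)])}
def cam(c):
    i=manip.camera_info(c); return np.array(i['K']),np.array(i['rvec'],float),np.array(i['tvec'],float)
def pts(name,p):
    k,l=M[name]; x,y,z,a=p
    t=a+(np.arange(4)*np.pi/2+np.pi/4 if k=='s' else np.arange(48)*np.pi/24)
    f=np.sqrt(2) if k=='s' else 1
    return np.vstack([np.c_[x+f*r/1e3*np.cos(t),y+f*r/1e3*np.sin(t),np.full(len(t),z+h/1e3)] for r,h in l])
def hull(name,p,C):
    q=cv2.projectPoints(pts(name,p),C[1],C[2],C[0],None)[0]
    return cv2.convexHull(q.astype(np.float32))
def ground(C,u,v,z):
    R=cv2.Rodrigues(C[1])[0]; d=R.T@np.linalg.inv(C[0])@[u,v,1]; o=-R.T@C[2].ravel()
    return (o+d*(z-o[2])/d[2])
def contour(m):
    m8=cv2.resize(m.astype(np.uint8)*255,None,fx=4,fy=4,interpolation=cv2.INTER_LINEAR)
    c=max(cv2.findContours((m8>127).astype(np.uint8),cv2.RETR_EXTERNAL,cv2.CHAIN_APPROX_NONE)[0],key=cv2.contourArea)
    c=cv2.convexHull(c).astype(float).reshape(-1,2)
    d=np.vstack([c,c[:1]]); s=np.r_[0,np.cumsum(np.hypot(*np.diff(d,axis=0).T))]; t=np.linspace(0,s[-1],60,endpoint=False)
    return (np.c_[np.interp(t,s,d[:,0]),np.interp(t,s,d[:,1])]+.5)/4-.5
def fit(name,obs,z=None,x0=None):
    """obs: list of (contour, cam). returns x,y,z,yaw, rms px"""
    sq=M[name][0]=='s'
    if x0 is None: x0=ground(obs[0][1],*obs[0][0].mean(0),M[name][1][0][1]/2e3)[:2]
    def unp(v): return np.array([v[0],v[1],v[2] if z is None else z,v[3] if sq else 0])
    def res(v):
        return np.concatenate([[cv2.pointPolygonTest(hull(name,unp(v),C),tuple(map(float,q)),True) for q in c] for c,C in obs]+[[0]])
    best=None
    for a in ([-.6,-.2,.2,.6] if sq else [0]):
        r=least_squares(res,[*x0,0,a],x_scale=[.01,.01,.01,.1],diff_step=1e-4,loss='soft_l1')
        if best is None or r.cost<best.cost: best=r
    p=unp(best.x); p[3]=(p[3]+np.pi/4)%(np.pi/2)-np.pi/4
    return p,np.sqrt(np.mean(res(best.x)**2))
E
python3 - <<'E'
from h import *
import json
out={}
for c in('top','scene'): manip.get_image(c)
for n in M:
    obs=[]
    for c in('top','scene'):
        r=manip.masks_of(n,c)
        print(n,c,[(round(q['p'],2),[int(e) for e in q['extent']]) for q in r[:3]])
        if r: obs.append((contour(r[0]['pixels']),cam(c)))
    if not obs: continue
    p,e=fit(n,obs,None if len(obs)==2 else 0); print('   ',p.round(4),np.round(np.degrees(p[3]),1),round(e,2))
    p,e=fit(n,obs,0); print('  z0',p.round(4),np.round(np.degrees(p[3]),1),round(e,2))
    out[n]=p.tolist()
json.dump(out,open('est.json','w'))
print(manip.get_state()['clock'],manip.tips_ahead)
E
```

```text
round_pot_large top [(0.81, [269, 226, 298, 259])]
round_pot_large scene [(0.6, [253, 168, 276, 198]), (0.52, [173, 288, 203, 316])]
    [ 0.448  -0.0066  0.002   0.    ] 0.0 0.55
  z0 [ 0.4476 -0.0064  0.      0.    ] 0.0 0.59
round_pot_small top [(0.81, [266, 158, 284, 175])]
round_pot_small scene [(0.61, [296, 223, 318, 244])]
    [0.622  0.0133 0.0012 0.    ] 0.0 0.62
  z0 [0.6218 0.0135 0.     0.    ] 0.0 0.64
square_pot_large top [(0.75, [190, 215, 224, 245])]
square_pot_large scene [(0.77, [314, 147, 348, 181])]
    [0.474  0.1648 0.0039 0.189 ] 10.8 0.49
  z0 [0.4733 0.1658 0.     0.1964] 11.3 0.62
square_pot_small top [(0.92, [206, 152, 224, 173])]
square_pot_small scene [(0.87, [350, 199, 376, 224])]
    [0.6339 0.1551 0.0038 0.3262] 18.7 0.45
  z0 [0.6336 0.156  0.     0.3448] 19.8 0.61
round_saucer_large top [(0.74, [394, 225, 429, 267])]
round_saucer_large scene [(0.61, [138, 226, 173, 254])]
    [ 0.4477 -0.3075  0.0035  0.    ] 0.0 0.41
  z0 [ 0.4467 -0.3079  0.      0.    ] 0.0 0.58
round_saucer_small top [(0.8, [153, 155, 177, 178])]
round_saucer_small scene [(0.83, 
[... 327 characters left out ...]
47
  z0 [ 0.6317 -0.1319  0.     -0.1712] -9.8 0.6
square_saucer_small top [(0.85, [396, 149, 427, 185])]
square_saucer_small scene [(0.97, [176, 289, 203, 317])]
    [ 0.6373 -0.3054  0.002  -0.3783] -21.7 0.73
  z0 [ 0.6367 -0.3055  0.     -0.3765] -21.6 0.75
seed_jar top [(0.82, [134, 222, 169, 248]), (0.64, [397, 152, 426, 180])]
seed_jar scene [(0.84, [355, 128, 383, 159])]
    [ 0.4614  0.2957 -0.0007  0.    ] 0.0 0.77
  z0 [0.4615 0.2954 0.     0.    ] 0.0 0.77
label_cup top [(0.74, [393, 228, 427, 265]), (0.56, [329, 217, 357, 246])]
label_cup scene [(0.8, [210, 194, 234, 229])]
    [ 0.479  -0.2054  0.0924  0.    ] 0.0 21.13
  z0 [ 0.4607 -0.2195  0.      0.    ] 0.0 23.94
1.2 0.025
```

```bash
cat >> h.py <<'E'
def go(x,y,z,jaw):
    """print turn about tool z (deg) and then shift in the turned tool frame (mm); jaw in deg world"""
    from scipy.spatial.transform import Rotation as Ro
    s=manip.get_state(); w,a,b,c=s['ee_rot']; R=Ro.from_quat([a,b,c,w])
    j=np.degrees(np.arctan2(*R.as_matrix()[[1,0],0])); turn=-((jaw-j+90)%180-90)
    T=Ro.from_euler('XYZ',[180,0,0],degrees=True)*Ro.from_rotvec([0,0,-jaw if abs((jaw-j+180)%360-180)<90 else 180-jaw],degrees=True)
    d=R.inv()*T; rv=d.as_rotvec(degrees=True)
    sh=T.inv().apply(np.array([x,y,z])-s['position'])*1e3
    print('pos',s['position'].round(4),'jaw',j.round(2),'w',round(s['width'],4),'F',np.round(s['contact_force'],1),'t',round(s['clock'],2),'j6',round(s['qpos'][5],2))
    print('rotvec',rv.round(2),'turn',turn.round(1),'then shift mm',sh.round(1))
E
python3 -c "
from h import *
go(.473,.166,.2,101.3)"
```

```text
pos [0.2249 0.5292 0.2564] jaw 66.98 w 0.0852 F [-0.9 -0.7 -0.9] t 1.2 j6 -0.12
rotvec [ 0.000e+00 -1.000e-02 -3.432e+01] turn -34.3 then shift mm [-404.8  172.1   56.4]
```

Call:
send_rows --plan '[{"linear": [0,0,0],"delta_rot": [0,0,-6.86],"fingers": 0.085},{"linear": [0,0,0],"delta_rot": [0,0,-6.86],"fingers": 0.085},{"linear": [0,0,0],"delta_rot": [0,0,-6.86],"fingers": 0.085},{"linear": [0,0,0],"delta_rot": [0,0,-6.86],"fingers": 0.085},{"linear": [0,0,0],"delta_rot": [0,0,-6.86],"fingers": 0.085}]' --force 30

```text
clock: 1.62
position: [0.2249, 0.5292, 0.2563]
ee_rot: [-0.0, 0.625, 0.781, 0.0]
contact_force: [-0.6, -0.7, -0.1]
width: 0.0848
```

Call:
send_rows --plan '[{"linear": [-0.0337,0.0143,0.0047],"delta_rot": [0,0,0],"fingers": 0.085},{"linear": [-0.0337,0.0143,0.0047],"delta_rot": [0,0,0],"fingers": 0.085},{"linear": [-0.0337,0.0143,0.0047],"delta_rot": [0,0,0],"fingers": 0.085},{"linear": [-0.0337,0.0143,0.0047],"delta_rot": [0,0,0],"fingers": 0.085},{"linear": [-0.0337,0.0143,0.0047],"delta_rot": [0,0,0],"fingers": 0.085},{"linear": [-0.0337,0.0143,0.0047],"delta_rot": [0,0,0],"fingers": 0.085},{"linear": [-0.0337,0.0143,0.0047],"delta_rot": [0,0,0],"fingers": 0.085},{"linear": [-0.0337,0.0143,0.0047],"delta_rot": [0,0,0],"fingers": 0.085},{"linear": [-0.0337,0.0143,0.0047],"delta_rot": [0,0,0],"fingers": 0.085},{"linear": [-0.0337,0.0143,0.0047],"delta_rot": [0,0,0],"fingers": 0.085},{"linear": [-0.0337,0.0143,0.0047],"delta_rot": [0,0,0],"fingers": 0.085},{"linear": [-0.0337,0.0143,0.0047],"delta_rot": [0,0,0],"fingers": 0.085}]'

```text
clock: 2.62
position: [0.4915, 0.1682, 0.1979]
ee_rot: [-0.001, 0.617, 0.787, 0.006]
contact_force: [1.1, 0.5, 0.2]
width: 0.0852
```

```bash
cat >> h.py <<'E'
def near(names,save=None):
    """fit things in the wrist view with z=0; print"""
    C=cam('wrist'); im=manip.get_image('wrist'); out={}
    dr=im[:,:,::-1].copy()
    for n in names:
        r=manip.masks_of(n,'wrist')
        if not r: print(n,'none'); continue
        b=r[0]['extent']; cut=b[0]<2 or b[1]<2 or b[2]>557 or b[3]>417
        p,e=fit(n,[(contour(r[0]['pixels']),C)],0)
        out[n]=p
        print(n,'p',round(r[0]['p'],2),p[:2].round(4),'yaw',np.degrees(p[3]).round(1),'rms',round(e,2),'cut' if cut else '')
        cv2.polylines(dr,[hull(n,p,C).astype(np.int32)],True,(255,0,0),1)
    if save: cv2.imwrite(save,dr)
    return out
E
python3 -c "
from h import *
go(.473,.166,.2,101.3)
near(['square_pot_large','square_pot_small','round_saucer_small'],'pics/w1.png')"
```

```text
pos [0.4915 0.1682 0.1979] jaw 103.79 w 0.0852 F [1.1 0.5 0.2] t 2.62 j6 -1.63
rotvec [ 0.44 -0.54  2.48] turn 2.5 then shift mm [  1.5 -18.6  -2.1]
square_pot_large p 0.87 [0.4715 0.1669] yaw 10.8 rms 0.38 
square_pot_small p 0.68 [0.6313 0.1572] yaw 18.2 rms 0.28 
round_saucer_small p 0.83 [0.6225 0.2897] yaw 0.0 rms 2.07
```

View pics/w1.png

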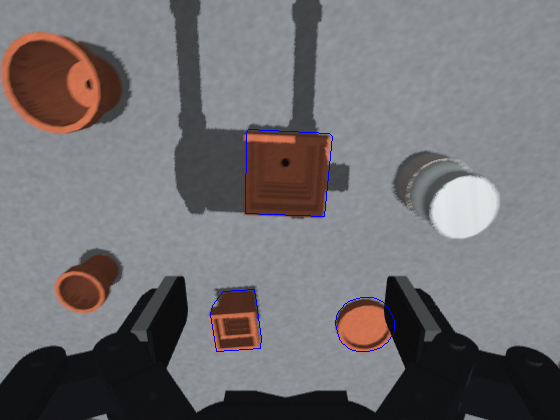

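```bash
python3 -c "
from h import *
go(.472,.1665,.12,101)"
```

```text
pos [0.4909 0.1691 0.1976] jaw 103.63 w 0.0848 F [-0.4 -0.1 -0.6] t 2.82 j6 -1.62
rotvec [ 0.35 -0.56  2.63] turn 2.6 then shift mm [  1.1 -19.   77.6]
```

Call:
send_rows --plan '[{"linear": [0,0,0],"delta_rot": [0.4,-0.5,2.6],"fingers": 0.085},{"linear": [0.0005,-0.0095,0.02],"delta_rot": [0,0,0],"fingers": 0.085},{"linear": [0.0005,-0.0095,0.02],"delta_rot": [0,0,0],"fingers": 0.085},{"linear": [0,0,0.02],"delta_rot": [0,0,0],"fingers": 0.085},{"linear": [0,0,0.0175],"delta_rot": [0,0,0],"fingers": 0.085},{"linear": [0,0,0],"delta_rot": [0,0,0],"fingers": 0.085}]'

```text
clock: 3.32
position: [0.4677, 0.1743, 0.121]
ee_rot: [-0.001, 0.634, 0.774, 0.003]
contact_force: [-1.0, 0.7, -0.6]
width: 0.0848
```

```bash
python3 -c "
from h import *
go(.472,.1665,.058,101)
near(['square_pot_large'],'pics/w2.png')"
```

```text
pos [0.4677 0.1743 0.121 ] jaw 101.38 w 0.0848 F [-1.   0.7 -0.6] t 3.32 j6 -1.56
rotvec [ 0.23 -0.28  0.38] turn 0.4 then shift mm [-8.5  2.7 63. ]
square_pot_large p 0.57 [0.4713 0.1668] yaw 11.3 rms 0.9
```

View pics/w2.png

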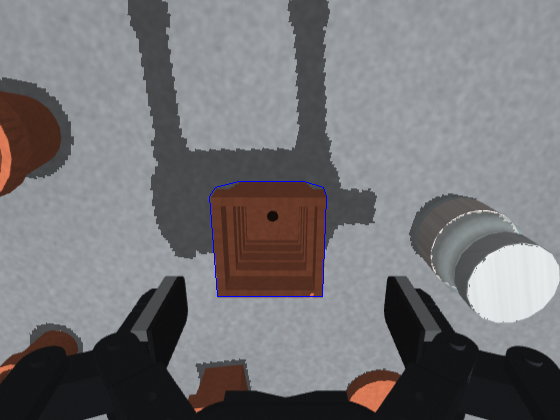

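Call:
send_rows --plan '[{"linear": [-0.0077,0.0034,0],"delta_rot": [0.2,-0.3,0.4],"fingers": 0.085},{"linear": [0,0,0.005],"delta_rot": [0,0,0],"fingers": 0.085},{"linear": [0,0,0],"delta_rot": [0,0,0],"fingers": 0.085}]'

```text
clock: 3.67
position: [0.4775, 0.1692, 0.122]
ee_rot: [0.004, 0.635, 0.772, 0.005]
contact_force: [0.7, -0.3, 0.1]
width: 0.0851
```

```bash
python3 -c "
from h import *
go(.4715,.1667,.058,101)"
```

```text
pos [0.4775 0.1692 0.122 ] jaw 101.1 w 0.0851 F [ 0.7 -0.3  0.1] t 3.67 j6 -1.56
rotvec [0.74 0.05 0.1 ] turn 0.1 then shift mm [-1.3 -6.4 64. ]
```

Call:
send_rows --plan '[{"linear": [0,0,0],"delta_rot": [0,0,0],"fingers": 0.085},{"linear": [0,0,0],"delta_rot": [0,0,0],"fingers": 0.085}]'

```text
clock: 3.83
position: [0.4789, 0.1693, 0.1232]
ee_rot: [0.005, 0.636, 0.772, 0.006]
contact_force: [1.2, -0.2, 0.5]
width: 0.0852
```

Call:
send_rows --plan '[{"linear": [0,-0.003,0.01],"delta_rot": [0.4,0,0],"fingers": 0.085}]'

```text
clock: 3.92
position: [0.4781, 0.1691, 0.1149]
ee_rot: [0.005, 0.636, 0.772, 0.005]
contact_force: [0.4, 0.1, 0.1]
width: 0.085
```

Call:
send_rows --plan '[{"linear": [0,0,0.01],"delta_rot": [0,0,0],"fingers": 0.085}]'

```text
clock: 4.0
position: [0.4781, 0.169, 0.1047]
ee_rot: [0.005, 0.636, 0.772, 0.005]
contact_force: [-0.1, 0.2, -0.6]
width: 0.0848
```

```bash
python3 -c "
from h import *
for i in range(3): go(.4715,.1667,.058,101); manip.get_image('wrist')"
```

```text
pos [0.4781 0.169  0.1047] jaw 101.04 w 0.0848 F [-0.1  0.2 -0.6] t 4.0 j6 -1.56
rotvec [0.83 0.03 0.04] turn 0.0 then shift mm [-1.  -6.9 46.7]
pos [0.4772 0.1688 0.1029] jaw 101.04 w 0.0851 F [-0.6 -0.7 -0.1] t 4.05 j6 -1.56
rotvec [0.67 0.03 0.04] turn 0.0 then shift mm [-0.9 -6.  44.9]
pos [0.4771 0.1687 0.1034] jaw 101.04 w 0.0851 F [ 0.2  0.1 -0.5] t 4.1 j6 -1.56
rotvec [0.63 0.04 0.04] turn 0.0 then shift mm [-0.9 -5.9 45.4]
```

Call:
send_rows --plan '[{"linear": [-0.001,-0.006,0.003],"delta_rot": [0.7,0,0],"fingers": 0.085},{"linear": [0,0,0.015],"delta_rot": [0,0,0],"fingers": 0.085},{"linear": [0,0,0.015],"delta_rot": [0,0,0],"fingers": 0.085},{"linear": [0,0,0.01],"delta_rot": [0,0,0],"fingers": 0.085},{"linear": [0,0,0],"delta_rot": [0,0,0],"fingers": 0.085}]'

```text
clock: 4.57
position: [0.4714, 0.1663, 0.0606]
ee_rot: [0.0, 0.636, 0.772, -0.0]
contact_force: [-0.3, -0.0, 0.5]
width: 0.0851
```

```bash
python3 -c "
from h import *
go(.4715,.1667,.058,101)"
```

```text
pos [0.4714 0.1663 0.0606] jaw 101.03 w 0.0851 F [-0.3 -0.   0.5] t 4.57 j6 -1.56
rotvec [-0.02  0.04  0.03] turn 0.0 then shift mm [0.4 0.2 2.6]
```

Call:
send_rows --plan '[{"linear": [0,0,0.008],"delta_rot": [0,0,0],"fingers": 0.085},{"linear": [0,0,0],"delta_rot": [0,0,0],"fingers": 0.06},{"linear": [0,0,0],"delta_rot": [0,0,0],"fingers": 0.05},{"linear": [0,0,0],"delta_rot": [0,0,0],"fingers": 0.05},{"linear": [0,0,0],"delta_rot": [0,0,0],"fingers": 0.05},{"linear": [0,0,0],"delta_rot": [0,0,0],"fingers": 0.05}]' --force 30

```text
clock: 5.07
position: [0.4718, 0.1662, 0.0533]
ee_rot: [0.0, 0.636, 0.772, -0.0]
contact_force: [0.8, -0.8, -1.8]
width: 0.0615
```

Call:
send_rows --plan '[{"linear": [0,0,-0.005],"delta_rot": [0,0,0],"fingers": 0.05},{"linear": [0,0,-0.01],"delta_rot": [0,0,0],"fingers": 0.05},{"linear": [0,0,-0.02],"delta_rot": [0,0,0],"fingers": 0.05},{"linear": [0,0,-0.03],"delta_rot": [0,0,0],"fingers": 0.05},{"linear": [0,0,-0.03],"delta_rot": [0,0,0],"fingers": 0.05},{"linear": [0,0,-0.03],"delta_rot": [0,0,0],"fingers": 0.05},{"linear": [0,0,-0.02],"delta_rot": [0,0,0],"fingers": 0.05},{"linear": [0,0,0],"delta_rot": [0,0,0],"fingers": 0.05}]'

```text
clock: 5.73
position: [0.4695, 0.166, 0.2057]
ee_rot: [-0.001, 0.636, 0.772, -0.002]
contact_force: [0.6, 0.6, -0.7]
width: 0.0616
```

```bash
python3 -c "
from h import *
go(.632,-.132,.2,80.2)
im=manip.get_image('wrist'); cv2.imwrite('pics/w3.png',im[:,:,::-1])"
```

```text
pos [0.4695 0.166  0.2057] jaw 101.04 w 0.0616 F [ 0.6  0.6 -0.7] t 5.73 j6 -1.56
rotvec [-0.26  0.08 20.84] turn 20.8 then shift mm [-266.   210.9    5.7]
```

View pics/w3.png

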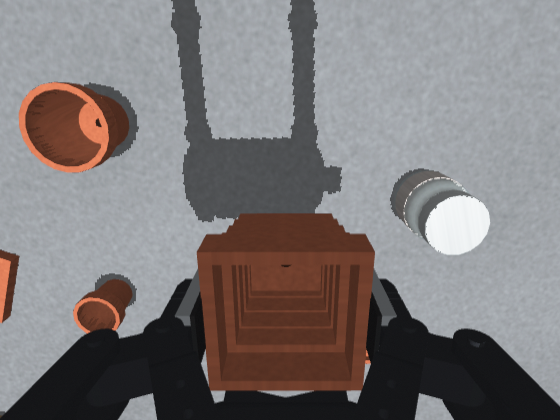

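Call:
send_rows --plan '[{"linear": [0,0,0],"delta_rot": [-0.2,0,6.9],"fingers": 0.05},{"linear": [0,0,0],"delta_rot": [0,0,6.9],"fingers": 0.05},{"linear": [0,0,0],"delta_rot": [0,0,6.9],"fingers": 0.05},{"linear": [0,0,0],"delta_rot": [0,0,0],"fingers": 0.05}]'

```text
clock: 6.12
position: [0.4653, 0.1651, 0.2]
ee_rot: [-0.002, 0.769, 0.639, -0.005]
contact_force: [-0.1, 0.1, -2.4]
width: 0.0613
```

Call:
send_rows --plan '[{"linear": [-0.012,0.0095,0],"delta_rot": [0,0,0],"fingers": 0.05},{"linear": [-0.025,0.02,0],"delta_rot": [0,0,0],"fingers": 0.05},{"linear": [-0.028,0.022,0],"delta_rot": [0,0,0],"fingers": 0.05},{"linear": [-0.028,0.022,0],"delta_rot": [0,0,0],"fingers": 0.05},{"linear": [-0.028,0.022,0],"delta_rot": [0,0,0],"fingers": 0.05},{"linear": [-0.028,0.022,0],"delta_rot": [0,0,0],"fingers": 0.05},{"linear": [-0.028,0.022,0],"delta_rot": [0,0,0],"fingers": 0.05},{"linear": [-0.028,0.022,0],"delta_rot": [0,0,0],"fingers": 0.05},{"linear": [-0.025,0.02,0],"delta_rot": [0,0,0],"fingers": 0.05},{"linear": [-0.02,0.016,0],"delta_rot": [0,0,0],"fingers": 0.05},{"linear": [-0.01,0.008,0],"delta_rot": [0,0,0],"fingers": 0.05},{"linear": [0,0,0],"delta_rot": [0,0,0],"fingers": 0.05}]'

```text
clock: 7.12
position: [0.6205, -0.1367, 0.1749]
ee_rot: [-0.015, 0.755, 0.656, -0.015]
contact_force: [0.6, 0.1, -1.8]
width: 0.0614
```

```bash
python3 -c "
from h import *
go(.632,-.132,.09,80.2)
near(['square_saucer_large'],'pics/w4.png')"
```

```text
pos [ 0.6205 -0.1367  0.1749] jaw 81.98 w 0.0614 F [ 0.6  0.1 -1.8] t 7.12 j6 -1.75
rotvec [-2.48  0.19  1.77] turn 1.8 then shift mm [ 6.6 10.5 84.9]
square_saucer_large p 0.74 [ 0.6296 -0.1307] yaw -10.0 rms 14.26
```

View pics/w4.png

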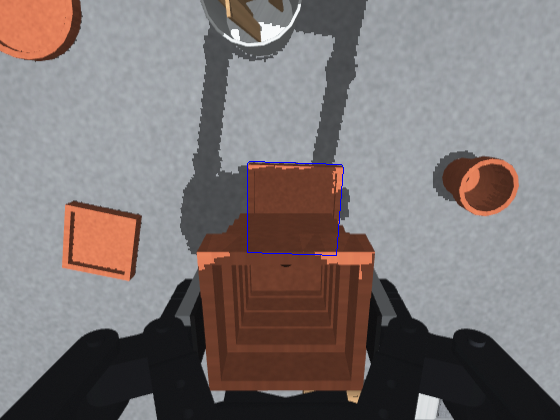

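Call:
send_rows --plan '[{"linear": [0,0,0],"delta_rot": [-2.5,0.2,1.7],"fingers": 0.05},{"linear": [0.003,0.005,0.015],"delta_rot": [0,0,0],"fingers": 0.05},{"linear": [0.003,0.005,0.02],"delta_rot": [0,0,0],"fingers": 0.05},{"linear": [0,0,0.02],"delta_rot": [0,0,0],"fingers": 0.05},{"linear": [0,0,0.01],"delta_rot": [0,0,0],"fingers": 0.05},{"linear": [0,0,0],"delta_rot": [0,0,0],"fingers": 0.05}]'

```text
clock: 7.72
position: [0.6236, -0.1159, 0.1098]
ee_rot: [-0.005, 0.76, 0.649, 0.001]
contact_force: [0.3, -1.2, -0.0]
width: 0.0613
```

```bash
python3 -c "
from h import *
go(.631,-.1315,.0593,80.1)"
```

```text
pos [ 0.6236 -0.1159  0.1098] jaw 80.99 w 0.0613 F [ 0.3 -1.2 -0. ] t 7.72 j6 -1.71
rotvec [-0.31 -0.48  0.89] turn 0.9 then shift mm [-14.1  10.   50.5]
```

Call:
send_rows --plan '[{"linear": [0,0,0],"delta_rot": [-0.3,-0.5,0.9],"fingers": 0.05},{"linear": [0,0,0],"delta_rot": [0,0,0],"fingers": 0.05},{"linear": [-0.007,0.005,0],"delta_rot": [0,0,0],"fingers": 0.05},{"linear": [-0.007,0.005,0],"delta_rot": [0,0,0],"fingers": 0.05},{"linear": [0,0,0],"delta_rot": [0,0,0],"fingers": 0.05},{"linear": [0,0,0],"delta_rot": [0,0,0],"fingers": 0.05}]'

```text
clock: 8.22
position: [0.6323, -0.1303, 0.1144]
ee_rot: [0.002, 0.765, 0.644, 0.001]
contact_force: [-0.2, 0.9, -1.5]
width: 0.0616
```

```bash
python3 -c "
from h import *
go(.631,-.1315,.0593,80.1)"
```

```text
pos [ 0.6323 -0.1303  0.1144] jaw 80.24 w 0.0616 F [-0.2  0.9 -1.5] t 8.22 j6 -1.71
rotvec [0.28 0.08 0.14] turn 0.1 then shift mm [-1.4 -1.1 55.1]
```

Descend to ~10 mm above the floor of the saucer, then check.

Call:
send_rows --plan '[{"linear": [-0.001,-0.001,0.012],"delta_rot": [0,0,0],"fingers": 0.05},{"linear": [0,0,0.012],"delta_rot": [0,0,0],"fingers": 0.05},{"linear": [0,0,0.012],"delta_rot": [0,0,0],"fingers": 0.05},{"linear": [0,0,0.006],"delta_rot": [0,0,0],"fingers": 0.05},{"linear": [0,0,0],"delta_rot": [0,0,0],"fingers": 0.05}]'

```text
clock: 8.63
position: [0.6345, -0.1346, 0.0744]
ee_rot: [0.006, 0.766, 0.643, 0.003]
contact_force: [-0.5, 0.9, -1.7]
width: 0.0615
```

```bash
python3 -c "
from h import *
go(.631,-.1315,.0593,80.1)"
```

```text
pos [ 0.6345 -0.1346  0.0744] jaw 80.05 w 0.0615 F [-0.5  0.9 -1.7] t 8.63 j6 -1.71
rotvec [ 0.74  0.14 -0.05] turn -0.1 then shift mm [ 2.5 -4.  15.1]
```

Call:
send_rows --plan '[{"linear": [0,0,0],"delta_rot": [0.7,0.1,0],"fingers": 0.05},{"linear": [0.0025,-0.003,0],"delta_rot": [0,0,0],"fingers": 0.05},{"linear": [0,0,0.006],"delta_rot": [0,0,0],"fingers": 0.05},{"linear": [0,0,0],"delta_rot": [0,0,0],"fingers": 0.05}]'

```text
clock: 8.97
position: [0.6329, -0.1322, 0.0696]
ee_rot: [0.001, 0.766, 0.643, 0.0]
contact_force: [-0.8, -0.5, -2.0]
width: 0.0617
```

```bash
python3 -c "
from h import *
go(.631,-.1315,.0593,80.1)"
```

```text
pos [ 0.6329 -0.1322  0.0696] jaw 80.0 w 0.0617 F [-0.8 -0.5 -2. ] t 8.97 j6 -1.71
rotvec [ 0.12  0.04 -0.1 ] turn -0.1 then shift mm [ 0.4 -2.  10.3]
```

Call:
send_rows --plan '[{"linear": [0,-0.002,0.004],"delta_rot": [0,0,0],"fingers": 0.05},{"linear": [0,0,0.003],"delta_rot": [0,0,0],"fingers": 0.05},{"linear": [0,0,0.001],"delta_rot": [0,0,0],"fingers": 0.05}]'

```text
clock: 9.22
position: [0.6314, -0.1317, 0.062]
ee_rot: [0.002, 0.766, 0.643, 0.001]
contact_force: [0.7, 0.4, -1.0]
width: 0.0614
```

Call:
send_rows --plan '[{"linear": [0,0,0.002],"delta_rot": [0,0,0],"fingers": 0.05}]'

```text
clock: 9.3
position: [0.6314, -0.1317, 0.06]
ee_rot: [0.002, 0.766, 0.643, 0.001]
contact_force: [-1.0, 0.3, -1.2]
width: 0.0617
```

Call:
send_rows --plan '[{"linear": [0,0,0.001],"delta_rot": [0,0,0],"fingers": 0.05}]'

```text
clock: 9.38
position: [0.6313, -0.1316, 0.0586]
ee_rot: [0.002, 0.766, 0.643, 0.001]
contact_force: [-0.3, -1.1, 0.4]
width: 0.0616
```

Call:
send_rows --plan '[{"linear": [0,0,0.001],"delta_rot": [0,0,0],"fingers": 0.05}]'

```text
clock: 9.47
position: [0.6315, -0.1317, 0.0585]
ee_rot: [0.002, 0.766, 0.643, 0.001]
contact_force: [-2.8, 1.7, 11.1]
width: 0.0615
```

Call:
send_rows --plan '[{"linear": [0,0,0],"delta_rot": [0,0,0],"fingers": 0.065},{"linear": [0,0,0],"delta_rot": [0,0,0],"fingers": 0.07},{"linear": [0,0,0],"delta_rot": [0,0,0],"fingers": 0.08},{"linear": [0,0,0],"delta_rot": [0,0,0],"fingers": 0.08},{"linear": [0,0,0],"delta_rot": [0,0,0],"fingers": 0.08}]'

```text
clock: 9.88
position: [0.6327, -0.1321, 0.0598]
ee_rot: [0.003, 0.766, 0.643, 0.002]
contact_force: [0.9, 0.1, -0.6]
width: 0.0801
```

Call:
send_rows --plan '[{"linear": [0,0,-0.01],"delta_rot": [0,0,0],"fingers": 0.08},{"linear": [0,0,-0.02],"delta_rot": [0,0,0],"fingers": 0.08},{"linear": [0,0,-0.03],"delta_rot": [0,0,0],"fingers": 0.08},{"linear": [0,0,-0.03],"delta_rot": [0,0,0],"fingers": 0.08},{"linear": [0,0,-0.03],"delta_rot": [0,0,0],"fingers": 0.08},{"linear": [0,0,-0.03],"delta_rot": [0,0,0],"fingers": 0.08},{"linear": [0,0,-0.01],"delta_rot": [0,0,0],"fingers": 0.08},{"linear": [0,0,0],"delta_rot": [0,0,0],"fingers": 0.08}]'

```text
clock: 10.55
position: [0.6304, -0.1313, 0.2295]
ee_rot: [0.002, 0.766, 0.643, 0.001]
contact_force: [0.4, -0.2, -0.5]
width: 0.08
```

```bash
python3 -c "
from h import *
M['placed']=('s',[(31,66),(31,50),(23,6)])
C=cam('wrist');im=manip.get_image('wrist');cv2.imwrite('pics/w5.png',im[:,:,::-1])
r=manip.masks_of('square_pot_large','wrist')[0]; p,e=fit('placed',[(contour(r['pixels']),C)],0); print(p,np.degrees(p[3]),e)
near(['square_saucer_large'])
go(.6338,.156,.2,19)
go(.6338,.156,.2,109)"
```

```text
[ 0.63165683 -0.13115942  0.         -0.17139243] -9.820063019648481 0.2662409018013912
square_saucer_large p 0.88 [ 0.6293 -0.1307] yaw -9.9 rms 11.25 
pos [ 0.6283 -0.1307  0.2243] jaw 80.02 w 0.0801 F [-0.2  0.6 -0.1] t 10.75 j6 -1.71
rotvec [-0.23  0.12 61.02] turn 61.0 then shift mm [  98.6 -269.3   24.3]
pos [ 0.6283 -0.1307  0.2243] jaw 80.02 w 0.0801 F [-0.2  0.6 -0.1] t 10.75 j6 -1.71
rotvec [ -0.24  -0.07 -28.98] turn -29.0 then shift mm [269.3  98.6  24.3]
```

View pics/w5.png

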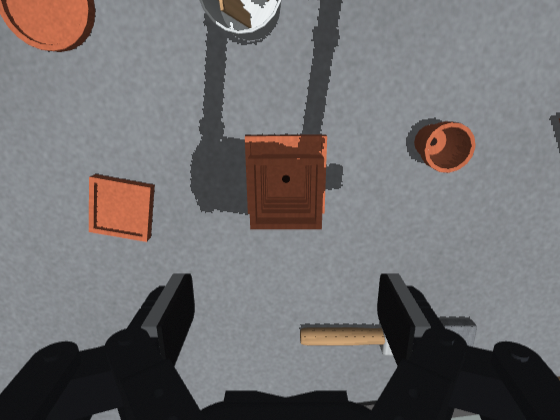

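Call:
send_rows --plan '[{"linear": [0,0,0],"delta_rot": [0,0,-5.8],"fingers": 0.07},{"linear": [0,0,0],"delta_rot": [0,0,-5.8],"fingers": 0.07},{"linear": [0,0,0],"delta_rot": [0,0,-5.8],"fingers": 0.07},{"linear": [0,0,0],"delta_rot": [0,0,-5.8],"fingers": 0.07},{"linear": [0,0,0],"delta_rot": [0,0,-5.8],"fingers": 0.07},{"linear": [0,0,0],"delta_rot": [0,0,0],"fingers": 0.07}]'

```text
clock: 11.25
position: [0.6225, -0.129, 0.2116]
ee_rot: [-0.013, 0.571, 0.821, -0.004]
contact_force: [0.3, -0.7, 0.1]
width: 0.0701
```

Call:
send_rows --plan '[{"linear": [0.015,0.006,0],"delta_rot": [0,0,0],"fingers": 0.07},{"linear": [0.028,0.01,0],"delta_rot": [0,0,0],"fingers": 0.07},{"linear": [0.032,0.012,0],"delta_rot": [0,0,0],"fingers": 0.07},{"linear": [0.032,0.012,0],"delta_rot": [0,0,0],"fingers": 0.07},{"linear": [0.032,0.012,0],"delta_rot": [0,0,0],"fingers": 0.07},{"linear": [0.032,0.012,0],"delta_rot": [0,0,0],"fingers": 0.07},{"linear": [0.032,0.012,0],"delta_rot": [0,0,0],"fingers": 0.07},{"linear": [0.028,0.01,0],"delta_rot": [0,0,0],"fingers": 0.07},{"linear": [0.02,0.007,0],"delta_rot": [0,0,0],"fingers": 0.07},{"linear": [0.01,0.004,0],"delta_rot": [0,0,0],"fingers": 0.07},{"linear": [0,0,0],"delta_rot": [0,0,0],"fingers": 0.07},{"linear": [0,0,0],"delta_rot": [0,0,0],"fingers": 0.07}]'

```text
clock: 12.25
position: [0.6174, 0.1708, 0.1998]
ee_rot: [-0.026, 0.583, 0.812, -0.01]
contact_force: [-0.2, -0.5, -0.6]
width: 0.0699
```

```bash
python3 -c "
from h import *
p=near(['square_pot_small'])['square_pot_small']
go(p[0],p[1],.1,90+np.degrees(p[3]))"
```

```text
square_pot_small p 0.73 [0.6319 0.1569] yaw 18.1 rms 0.76 
pos [0.6176 0.1696 0.1999] jaw 108.52 w 0.07 F [-0.3 -0.3 -0.4] t 12.35 j6 -1.75
rotvec [-2.63 -1.74  0.41] turn 0.4 then shift mm [-16.5   9.6  99.9]
```

Call:
send_rows --plan '[{"linear": [0,0,0],"delta_rot": [-2.6,-1.7,0.3],"fingers": 0.07},{"linear": [0,0,0],"delta_rot": [0,0,0],"fingers": 0.07},{"linear": [-0.008,0.005,0.01],"delta_rot": [0,0,0],"fingers": 0.07},{"linear": [-0.008,0.005,0.025],"delta_rot": [0,0,0],"fingers": 0.07},{"linear": [0,0,0.025],"delta_rot": [0,0,0],"fingers": 0.07},{"linear": [0,0,0.025],"delta_rot": [0,0,0],"fingers": 0.07},{"linear": [0,0,0.01],"delta_rot": [0,0,0],"fingers": 0.07},{"linear": [0,0,0],"delta_rot": [0,0,0],"fingers": 0.07}]'

```text
clock: 13.02
position: [0.6393, 0.1435, 0.1015]
ee_rot: [0.003, 0.592, 0.806, 0.0]
contact_force: [0.0, 0.2, -0.2]
width: 0.07
```

```bash
python3 -c "
from h import *
near(['square_pot_small'])
go(.632,.1568,.075,108.3)"
```

```text
square_pot_small p 0.89 [0.6318 0.1569] yaw 18.8 rms 0.51 
pos [0.6402 0.1441 0.1037] jaw 107.46 w 0.07 F [-0.3  0.1 -0.1] t 13.12 j6 -1.76
rotvec [ 0.38  0.27 -0.84] turn -0.8 then shift mm [14.7 -3.8 28.7]
```

Call:
send_rows --plan '[{"linear": [0,0,0],"delta_rot": [0.4,0.3,-1],"fingers": 0.07},{"linear": [0,0,0],"delta_rot": [0,0,0],"fingers": 0.07},{"linear": [0.007,-0.002,0.008],"delta_rot": [0,0,0],"fingers": 0.07},{"linear": [0.006,-0.002,0.01],"delta_rot": [0,0,0],"fingers": 0.07},{"linear": [0,0,0.005],"delta_rot": [0,0,0],"fingers": 0.07},{"linear": [0,0,0],"delta_rot": [0,0,0],"fingers": 0.07}]'

```text
clock: 13.62
position: [0.6357, 0.1568, 0.0852]
ee_rot: [0.003, 0.584, 0.812, 0.004]
contact_force: [0.3, -0.2, -0.7]
width: 0.0701
```

```bash
python3 -c "
from h import *
go(.632,.1568,.039,108.5)"
```

```text
pos [0.6357 0.1568 0.0852] jaw 108.56 w 0.0701 F [ 0.3 -0.2 -0.7] t 13.62 j6 -1.76
rotvec [0.6  0.04 0.06] turn 0.1 then shift mm [ 1.2 -3.5 46.2]
```

Call:
send_rows --plan '[{"linear": [0.001,-0.003,0.003],"delta_rot": [0.6,0,0],"fingers": 0.07},{"linear": [0,0,0.012],"delta_rot": [0,0,0],"fingers": 0.07},{"linear": [0,0,0.012],"delta_rot": [0,0,0],"fingers": 0.07},{"linear": [0,0,0.01],"delta_rot": [0,0,0],"fingers": 0.07},{"linear": [0,0,0.008],"delta_rot": [0,0,0],"fingers": 0.07},{"linear": [0,0,0],"delta_rot": [0,0,0],"fingers": 0.07}]'

```text
clock: 14.12
position: [0.6313, 0.158, 0.0369]
ee_rot: [-0.0, 0.583, 0.813, -0.001]
contact_force: [-0.5, 0.1, -1.0]
width: 0.0698
```

```bash
python3 -c "
from h import *
go(.632,.1568,.039,108.5)"
```

```text
pos [0.6313 0.158  0.0369] jaw 108.69 w 0.0698 F [-0.5  0.1 -1. ] t 14.12 j6 -1.76
rotvec [-0.11  0.05  0.19] turn 0.2 then shift mm [-1.3  0.3 -2.1]
```

Close and lift; then read.

Call:
send_rows --plan '[{"linear": [0,0,0],"delta_rot": [0,0,0],"fingers": 0.05},{"linear": [0,0,0],"delta_rot": [0,0,0],"fingers": 0.035},{"linear": [0,0,0],"delta_rot": [0,0,0],"fingers": 0.03},{"linear": [0,0,0],"delta_rot": [0,0,0],"fingers": 0.03},{"linear": [0,0,0],"delta_rot": [0,0,0],"fingers": 0.03},{"linear": [0,0,0],"delta_rot": [0,0,0],"fingers": 0.03}]' --force 25

```text
clock: 14.62
position: [0.632, 0.1577, 0.0372]
ee_rot: [0.0, 0.583, 0.812, -0.001]
contact_force: [-0.2, -0.4, -0.4]
width: 0.0415
```

Call:
send_rows --plan '[{"linear": [0,0,-0.005],"delta_rot": [0,0,0],"fingers": 0.03},{"linear": [0,0,-0.01],"delta_rot": [0,0,0],"fingers": 0.03},{"linear": [0,0,-0.02],"delta_rot": [0,0,0],"fingers": 0.03},{"linear": [0,0,-0.03],"delta_rot": [0,0,0],"fingers": 0.03},{"linear": [0,0,-0.03],"delta_rot": [0,0,0],"fingers": 0.03},{"linear": [0,0,-0.03],"delta_rot": [0,0,0],"fingers": 0.03},{"linear": [0,0,-0.03],"delta_rot": [0,0,0],"fingers": 0.03},{"linear": [0,0,-0.025],"delta_rot": [0,0,0],"fingers": 0.03},{"linear": [0,0,0],"delta_rot": [0,0,0],"fingers": 0.03}]'

```text
clock: 15.37
position: [0.631, 0.1579, 0.2309]
ee_rot: [0.0, 0.583, 0.812, -0.001]
contact_force: [0.9, -0.1, 0.2]
width: 0.0417
```

```bash
python3 -c "
from h import *
go(.637,-.3055,.2,68.4)
p=np.array([.637,-.3055]); print(np.hypot(*p))"
```

```text
pos [0.631  0.1579 0.2309] jaw 108.66 w 0.0417 F [ 0.9 -0.1  0.2] t 15.37 j6 -1.76
rotvec [-4.000e-02  8.000e-02  4.026e+01] turn 40.3 then shift mm [-428.6  176.1   30.9]
0.7064695676389748
```

Call:
send_rows --plan '[{"linear": [0,0,0],"delta_rot": [0,0,5.75],"fingers": 0.03},{"linear": [0,0,0],"delta_rot": [0,0,5.75],"fingers": 0.03},{"linear": [0,0,0],"delta_rot": [0,0,5.75],"fingers": 0.03},{"linear": [0,0,0],"delta_rot": [0,0,5.75],"fingers": 0.03},{"linear": [0,0,0],"delta_rot": [0,0,5.75],"fingers": 0.03},{"linear": [0,0,0],"delta_rot": [0,0,5.75],"fingers": 0.03},{"linear": [0,0,0],"delta_rot": [0,0,5.75],"fingers": 0.03},{"linear": [0,0,0],"delta_rot": [0,0,0],"fingers": 0.03}]'

```text
clock: 16.03
position: [0.6297, 0.1579, 0.2371]
ee_rot: [0.002, 0.836, 0.548, 0.003]
contact_force: [-0.2, 0.1, -0.3]
width: 0.0418
```

Call:
send_rows --plan '[{"linear": [-0.015,0.006,0],"delta_rot": [0,0,0],"fingers": 0.03},{"linear": [-0.028,0.0115,0],"delta_rot": [0,0,0],"fingers": 0.03},{"linear": [-0.032,0.013,0],"delta_rot": [0,0,0],"fingers": 0.03},{"linear": [-0.032,0.013,0],"delta_rot": [0,0,0],"fingers": 0.03},{"linear": [-0.032,0.013,0],"delta_rot": [0,0,0],"fingers": 0.03},{"linear": [-0.032,0.013,0],"delta_rot": [0,0,0],"fingers": 0.03},{"linear": [-0.032,0.013,0],"delta_rot": [0,0,0],"fingers": 0.03},{"linear": [-0.032,0.013,0],"delta_rot": [0,0,0],"fingers": 0.03},{"linear": [-0.032,0.013,0],"delta_rot": [0,0,0],"fingers": 0.03},{"linear": [-0.032,0.013,0],"delta_rot": [0,0,0],"fingers": 0.03},{"linear": [-0.032,0.013,0],"delta_rot": [0,0,0],"fingers": 0.03},{"linear": [-0.032,0.013,0],"delta_rot": [0,0,0],"fingers": 0.03}]'

```text
clock: 17.03
position: [0.6206, -0.2513, 0.2362]
ee_rot: [0.001, 0.825, 0.566, 0.001]
contact_force: [0.6, 0.0, -0.6]
width: 0.0416
```

```bash
python3 -c "
from h import *
go(.637,-.3055,.2,68.4)"
```

```text
pos [ 0.6206 -0.2513  0.2362] jaw 68.92 w 0.0416 F [ 0.6  0.  -0.6] t 17.03 j6 -1.69
rotvec [ 0.21 -0.04  0.52] turn 0.5 then shift mm [-44.4  35.2  36.2]
```

Call:
send_rows --plan '[{"linear": [-0.018,0.014,0.005],"delta_rot": [0,0,0],"fingers": 0.03},{"linear": [-0.015,0.011,0.01],"delta_rot": [0,0,0],"fingers": 0.03},{"linear": [-0.008,0.006,0.01],"delta_rot": [0,0,0],"fingers": 0.03},{"linear": [0,0,0.01],"delta_rot": [0,0,0],"fingers": 0.03},{"linear": [0,0,0],"delta_rot": [0,0,0],"fingers": 0.03},{"linear": [0,0,0],"delta_rot": [0,0,0],"fingers": 0.03}]'

```text
clock: 17.53
position: [0.6295, -0.3158, 0.1981]
ee_rot: [0.002, 0.825, 0.566, -0.001]
contact_force: [1.1, 0.8, 0.5]
width: 0.0416
```

```bash
python3 -c "
from h import *
near(['square_saucer_small'],'pics/w6.png')
go(.637,-.3055,.09,68.4)"
```

```text
square_saucer_small p 0.7 [ 0.6353 -0.3038] yaw -20.9 rms 0.23 
pos [ 0.6297 -0.315   0.1985] jaw 68.93 w 0.0414 F [ 0.4 -0.1 -0.3] t 17.63 j6 -1.76
rotvec [0.12 0.25 0.53] turn 0.5 then shift mm [ 11.5   3.3 108.5]
```

View pics/w6.png

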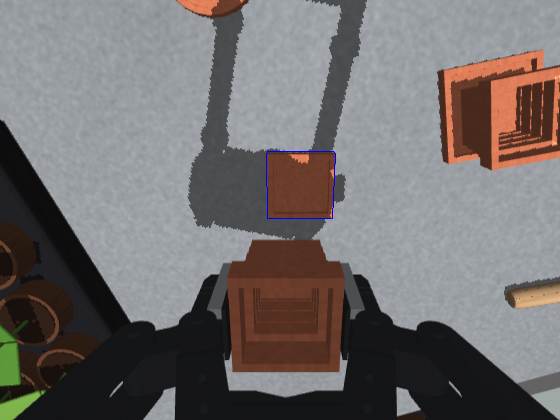

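Call:
send_rows --plan '[{"linear": [0.006,0.001,0.005],"delta_rot": [0.1,0.2,0],"fingers": 0.03},{"linear": [0.006,0.001,0.02],"delta_rot": [0,0,0],"fingers": 0.03},{"linear": [0,0,0.025],"delta_rot": [0,0,0],"fingers": 0.03},{"linear": [0,0,0.025],"delta_rot": [0,0,0],"fingers": 0.03},{"linear": [0,0,0.025],"delta_rot": [0,0,0],"fingers": 0.03},{"linear": [0,0,0.015],"delta_rot": [0,0,0],"fingers": 0.03},{"linear": [0,0,0],"delta_rot": [0,0,0],"fingers": 0.03},{"linear": [0,0,0],"delta_rot": [0,0,0],"fingers": 0.03}]'

```text
clock: 18.3
position: [0.6428, -0.2929, 0.0868]
ee_rot: [0.005, 0.821, 0.571, 0.005]
contact_force: [0.2, -0.6, 0.4]
width: 0.0422
```

```bash
python3 -c "
from h import *
go(.6357,-.3042,.043,69)"
```

```text
pos [ 0.6428 -0.2929  0.0868] jaw 69.67 w 0.0422 F [ 0.2 -0.6  0.4] t 18.3 j6 -1.75
rotvec [ 0.74 -0.12  0.67] turn 0.7 then shift mm [-13.1  -2.6  43.8]
```

Call:
send_rows --plan '[{"linear": [0,0,0],"delta_rot": [0.7,-0.1,0.6],"fingers": 0.03},{"linear": [0,0,0],"delta_rot": [0,0,0],"fingers": 0.03},{"linear": [-0.006,-0.001,0.005],"delta_rot": [0,0,0],"fingers": 0.03},{"linear": [-0.006,-0.001,0.008],"delta_rot": [0,0,0],"fingers": 0.03},{"linear": [0,0,0.008],"delta_rot": [0,0,0],"fingers": 0.03},{"linear": [0,0,0],"delta_rot": [0,0,0],"fingers": 0.03}]'

```text
clock: 18.8
position: [0.6401, -0.3044, 0.071]
ee_rot: [0.005, 0.823, 0.568, 0.002]
contact_force: [-0.8, -0.4, -1.3]
width: 0.0419
```

```bash
python3 -c "
from h import *
go(.6357,-.3042,.043,69)"
```

```text
pos [ 0.6401 -0.3044  0.071 ] jaw 69.16 w 0.0419 F [-0.8 -0.4 -1.3] t 18.8 j6 -1.75
rotvec [0.62 0.09 0.16] turn 0.2 then shift mm [-1.4 -4.2 28. ]
```

Call:
send_rows --plan '[{"linear": [0,-0.002,0],"delta_rot": [0.6,0.1,0.1],"fingers": 0.03},{"linear": [-0.001,-0.001,0.005],"delta_rot": [0,0,0],"fingers": 0.03},{"linear": [0,0,0.007],"delta_rot": [0,0,0],"fingers": 0.03},{"linear": [0,0,0.006],"delta_rot": [0,0,0],"fingers": 0.03},{"linear": [0,0,0],"delta_rot": [0,0,0],"fingers": 0.03}]'

```text
clock: 19.22
position: [0.6359, -0.3051, 0.0508]
ee_rot: [-0.001, 0.824, 0.566, -0.0]
contact_force: [-0.6, -0.1, -0.4]
width: 0.0417
```

```bash
python3 -c "
from h import *
go(.6357,-.3042,.043,69)"
```

```text
pos [ 0.6359 -0.3051  0.0508] jaw 68.95 w 0.0417 F [-0.6 -0.1 -0.4] t 19.22 j6 -1.75
rotvec [-0.07 -0.04 -0.05] turn -0.1 then shift mm [ 0.8 -0.5  7.8]
```

Call:
send_rows --plan '[{"linear": [0,0,0.004],"delta_rot": [0,0,0],"fingers": 0.03},{"linear": [0,0,0.002],"delta_rot": [0,0,0],"fingers": 0.03}]'

```text
clock: 19.38
position: [0.6359, -0.3049, 0.044]
ee_rot: [-0.001, 0.824, 0.566, -0.0]
contact_force: [-0.6, -1.3, 0.1]
width: 0.0414
```

Call:
send_rows --plan '[{"linear": [0,0,0.0015],"delta_rot": [0,0,0],"fingers": 0.03}]'

```text
clock: 19.47
position: [0.6359, -0.3049, 0.0421]
ee_rot: [-0.001, 0.824, 0.566, -0.0]
contact_force: [0.1, -0.5, -1.2]
width: 0.0419
```

Call:
send_rows --plan '[{"linear": [0,0,0.001],"delta_rot": [0,0,0],"fingers": 0.03}]'

```text
clock: 19.55
position: [0.6361, -0.3049, 0.0419]
ee_rot: [-0.001, 0.824, 0.566, -0.0]
contact_force: [-2.2, 1.0, 9.8]
width: 0.0416
```

Call:
send_rows --plan '[{"linear": [0,0,0],"delta_rot": [0,0,0],"fingers": 0.045},{"linear": [0,0,0],"delta_rot": [0,0,0],"fingers": 0.05},{"linear": [0,0,0],"delta_rot": [0,0,0],"fingers": 0.06},{"linear": [0,0,0],"delta_rot": [0,0,0],"fingers": 0.06},{"linear": [0,0,0],"delta_rot": [0,0,0],"fingers": 0.06}]'

```text
clock: 19.97
position: [0.637, -0.3051, 0.043]
ee_rot: [0.0, 0.824, 0.566, 0.0]
contact_force: [0.2, -0.1, -0.9]
width: 0.06
```

Call:
send_rows --plan '[{"linear": [0,0,-0.01],"delta_rot": [0,0,0],"fingers": 0.06},{"linear": [0,0,-0.02],"delta_rot": [0,0,0],"fingers": 0.06},{"linear": [0,0,-0.03],"delta_rot": [0,0,0],"fingers": 0.07},{"linear": [0,0,-0.03],"delta_rot": [0,0,0],"fingers": 0.07},{"linear": [0,0,-0.03],"delta_rot": [0,0,0],"fingers": 0.07},{"linear": [0,0,-0.03],"delta_rot": [0,0,0],"fingers": 0.07},{"linear": [0,0,-0.02],"delta_rot": [0,0,0],"fingers": 0.07},{"linear": [0,0,-0.01],"delta_rot": [0,0,0],"fingers": 0.07},{"linear": [0,0,0],"delta_rot": [0,0,0],"fingers": 0.07}]'

```text
clock: 20.72
position: [0.6358, -0.3044, 0.234]
ee_rot: [-0.001, 0.824, 0.566, -0.0]
contact_force: [0.3, -0.7, 0.9]
width: 0.0702
```

```bash
python3 -c "
from h import *
M['placed']=('s',[(21,50),(21,37),(16,6)])
C=cam('wrist');im=manip.get_image('wrist');cv2.imwrite('pics/w7.png',im[:,:,::-1])
r=manip.masks_of('square_pot_small','wrist')[0]; p,e=fit('placed',[(contour(r['pixels']),C)],0); print(p,np.degrees(p[3]),e)
near(['square_saucer_small'])
go(.622,.0134,.2,90)"
```

```text
[ 0.6360897  -0.30450888  0.         -0.3660102 ] -20.970839706740524 0.46681797572958594
square_saucer_small p 0.85 [ 0.6347 -0.3037] yaw -20.6 rms 0.49 
pos [ 0.6339 -0.3033  0.2283] jaw 68.99 w 0.0704 F [ 0.3 -0.2 -0.1] t 20.92 j6 -1.75
rotvec [ -0.61  -0.26 -21.01] turn -21.0 then shift mm [316.7 -11.9  28.3]
```

View pics/w7.png

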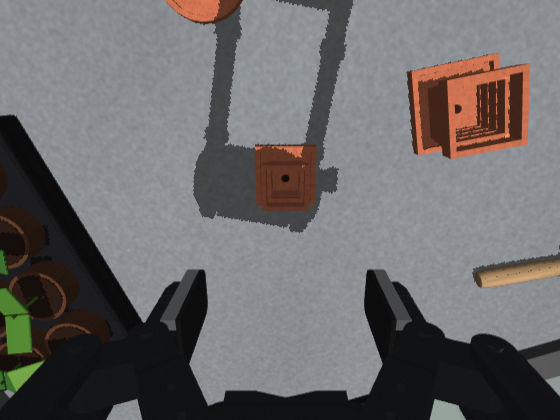

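Call:
send_rows --plan '[{"linear": [0,0,0],"delta_rot": [0,0,-7],"fingers": 0.07},{"linear": [0,0,0],"delta_rot": [0,0,-7],"fingers": 0.07},{"linear": [0,0,0],"delta_rot": [0,0,-7],"fingers": 0.07},{"linear": [0,0,0],"delta_rot": [0,0,0],"fingers": 0.07}]'

```text
clock: 21.25
position: [0.6306, -0.3015, 0.2188]
ee_rot: [-0.014, 0.703, 0.712, -0.003]
contact_force: [-0.1, -0.5, 0.5]
width: 0.0701
```

Call:
send_rows --plan '[{"linear": [0.015,0,0],"delta_rot": [0,0,0],"fingers": 0.07},{"linear": [0.03,-0.001,0],"delta_rot": [0,0,0],"fingers": 0.07},{"linear": [0.035,-0.002,0],"delta_rot": [0,0,0],"fingers": 0.07},{"linear": [0.035,-0.002,0],"delta_rot": [0,0,0],"fingers": 0.07},{"linear": [0.035,-0.002,0],"delta_rot": [0,0,0],"fingers": 0.07},{"linear": [0.035,-0.002,0],"delta_rot": [0,0,0],"fingers": 0.07},{"linear": [0.035,-0.002,0],"delta_rot": [0,0,0],"fingers": 0.07},{"linear": [0.035,-0.001,0],"delta_rot": [0,0,0],"fingers": 0.07},{"linear": [0.028,0,0],"delta_rot": [0,0,0],"fingers": 0.07},{"linear": [0.015,0,0],"delta_rot": [0,0,0],"fingers": 0.07},{"linear": [0,0,0],"delta_rot": [0,0,0],"fingers": 0.07},{"linear": [0,0,0],"delta_rot": [0,0,0],"fingers": 0.07}]'

```text
clock: 22.25
position: [0.608, 0.0211, 0.2089]
ee_rot: [-0.029, 0.715, 0.698, -0.008]
contact_force: [-0.2, -0.8, 0.5]
width: 0.0702
```

```bash
python3 -c "
from h import *
p=near(['round_pot_small'])['round_pot_small']
go(p[0],p[1],.1,90)"
```

```text
round_pot_small p 0.7 [0.6213 0.0147] yaw 0.0 rms 0.57 
pos [0.6083 0.0198 0.2089] jaw 88.5 w 0.0701 F [-0.6 -0.5  0. ] t 22.35 j6 -1.65
rotvec [-2.98 -1.66 -1.45] turn -1.5 then shift mm [ -5.1  13.  108.9]
```

Call:
send_rows --plan '[{"linear": [0,0,0],"delta_rot": [-3,-1.7,-1.4],"fingers": 0.07},{"linear": [0,0,0],"delta_rot": [0,0,0],"fingers": 0.07},{"linear": [0,0,0.02],"delta_rot": [0,0,0],"fingers": 0.07},{"linear": [0,0,0.03],"delta_rot": [0,0,0],"fingers": 0.07},{"linear": [0,0,0.03],"delta_rot": [0,0,0],"fingers": 0.07},{"linear": [0,0,0.02],"delta_rot": [0,0,0],"fingers": 0.07},{"linear": [0,0,0],"delta_rot": [0,0,0],"fingers": 0.07}]'

```text
clock: 22.93
position: [0.6122, 0.0092, 0.1076]
ee_rot: [0.004, 0.714, 0.701, 0.001]
contact_force: [-0.4, -0.3, -0.3]
width: 0.0703
```

```bash
python3 -c "
from h import *
p=near(['round_pot_small'])['round_pot_small']
go(p[0],p[1],.08,90)"
```

```text
round_pot_small p 0.96 [0.6214 0.0145] yaw 0.0 rms 1.21 
pos [0.6144 0.0092 0.111 ] jaw 88.97 w 0.0704 F [ 0.8 -0.9  0.5] t 23.03 j6 -1.65
rotvec [ 0.7   0.26 -1.03] turn -1.0 then shift mm [ 5.3  7.  31. ]
```

Call:
send_rows --plan '[{"linear": [0,0,0],"delta_rot": [0.7,0.3,0],"fingers": 0.07},{"linear": [0,0,0],"delta_rot": [0,0,0],"fingers": 0.07},{"linear": [0.003,0.0035,0.01],"delta_rot": [0,0,0],"fingers": 0.07},{"linear": [0.0025,0.0035,0.015],"delta_rot": [0,0,0],"fingers": 0.07},{"linear": [0,0,0.01],"delta_rot": [0,0,0],"fingers": 0.07},{"linear": [0,0,0],"delta_rot": [0,0,0],"fingers": 0.07}]'

```text
clock: 23.53
position: [0.6291, 0.0128, 0.0825]
ee_rot: [0.005, 0.715, 0.699, 0.006]
contact_force: [-0.3, -0.3, 0.2]
width: 0.0701
```

```bash
python3 -c "
from h import *
go(.6215,.0143,.037,89)"
```

```text
pos [0.6291 0.0128 0.0825] jaw 88.76 w 0.0701 F [-0.3 -0.3  0.2] t 23.53 j6 -1.64
rotvec [ 0.87 -0.03 -0.24] turn -0.2 then shift mm [ 1.4 -7.6 45.5]
```

Call:
send_rows --plan '[{"linear": [0.001,-0.003,0],"delta_rot": [0.8,0,0],"fingers": 0.07},{"linear": [0,-0.004,0.01],"delta_rot": [0,0,0],"fingers": 0.07},{"linear": [0,0,0.012],"delta_rot": [0,0,0],"fingers": 0.07},{"linear": [0,0,0.012],"delta_rot": [0,0,0],"fingers": 0.07},{"linear": [0,0,0.008],"delta_rot": [0,0,0],"fingers": 0.07},{"linear": [0,0,0],"delta_rot": [0,0,0],"fingers": 0.07}]'

```text
clock: 24.03
position: [0.6231, 0.0146, 0.0397]
ee_rot: [0.001, 0.714, 0.7, 0.001]
contact_force: [-0.2, -0.2, 0.5]
width: 0.0701
```

```bash
python3 -c "
from h import *
go(.6215,.0143,.037,89)"
```

```text
pos [0.6231 0.0146 0.0397] jaw 88.8 w 0.0701 F [-0.2 -0.2  0.5] t 24.03 j6 -1.64
rotvec [ 0.14 -0.02 -0.2 ] turn -0.2 then shift mm [-0.3 -1.6  2.7]
```

Call:
send_rows --plan '[{"linear": [0,-0.0015,0.0025],"delta_rot": [0,0,0],"fingers": 0.07},{"linear": [0,0,0],"delta_rot": [0,0,0],"fingers": 0.05},{"linear": [0,0,0],"delta_rot": [0,0,0],"fingers": 0.035},{"linear": [0,0,0],"delta_rot": [0,0,0],"fingers": 0.03},{"linear": [0,0,0],"delta_rot": [0,0,0],"fingers": 0.03},{"linear": [0,0,0],"delta_rot": [0,0,0],"fingers": 0.03},{"linear": [0,0,0],"delta_rot": [0,0,0],"fingers": 0.03}]'

```text
clock: 24.62
position: [0.6223, 0.0145, 0.0374]
ee_rot: [0.001, 0.715, 0.7, 0.001]
contact_force: [0.1, -0.1, -0.6]
width: 0.0436
```

Call:
send_rows --plan '[{"linear": [0,0,-0.005],"delta_rot": [0,0,0],"fingers": 0.03},{"linear": [0,0,-0.01],"delta_rot": [0,0,0],"fingers": 0.03},{"linear": [0,0,-0.02],"delta_rot": [0,0,0],"fingers": 0.03},{"linear": [0,0,-0.03],"delta_rot": [0,0,0],"fingers": 0.03},{"linear": [0,0,-0.03],"delta_rot": [0,0,0],"fingers": 0.03},{"linear": [0,0,-0.03],"delta_rot": [0,0,0],"fingers": 0.03},{"linear": [0,0,-0.03],"delta_rot": [0,0,0],"fingers": 0.03},{"linear": [0,0,-0.02],"delta_rot": [0,0,0],"fingers": 0.03},{"linear": [0,0,0],"delta_rot": [0,0,0],"fingers": 0.03}]'

```text
clock: 25.37
position: [0.6205, 0.0146, 0.2255]
ee_rot: [0.001, 0.715, 0.7, 0.001]
contact_force: [0.2, -0.5, 0.8]
width: 0.0434
```

```bash
python3 -c "
from h import *
go(.624,.29,.2,89)"
```

```text
pos [0.6205 0.0146 0.2255] jaw 88.79 w 0.0434 F [ 0.2 -0.5  0.8] t 25.37 j6 -1.64
rotvec [ 0.16 -0.02 -0.21] turn -0.2 then shift mm [275.4  -1.3  25.5]
```

Call:
send_rows --plan '[{"linear": [0.015,0,0],"delta_rot": [0,0,0],"fingers": 0.03},{"linear": [0.026,0,0],"delta_rot": [0,0,0],"fingers": 0.03},{"linear": [0.032,0,0],"delta_rot": [0,0,0],"fingers": 0.03},{"linear": [0.032,0,0],"delta_rot": [0,0,0],"fingers": 0.03},{"linear": [0.032,0,0],"delta_rot": [0,0,0],"fingers": 0.03},{"linear": [0.032,0,0],"delta_rot": [0,0,0],"fingers": 0.03},{"linear": [0.03,0,0],"delta_rot": [0,0,0],"fingers": 0.03},{"linear": [0.026,0,0],"delta_rot": [0,0,0],"fingers": 0.03},{"linear": [0.02,0,0],"delta_rot": [0,0,0],"fingers": 0.03},{"linear": [0.012,0,0],"delta_rot": [0,0,0],"fingers": 0.03},{"linear": [0.005,0,0],"delta_rot": [0,0,0],"fingers": 0.03},{"linear": [0,0,0],"delta_rot": [0,0,0],"fingers": 0.03}]'

```text
clock: 26.37
position: [0.6173, 0.2959, 0.2146]
ee_rot: [-0.005, 0.715, 0.699, -0.006]
contact_force: [-0.2, 0.5, -0.9]
width: 0.0435
```

```bash
python3 -c "
from h import *
near(['round_saucer_small'],'pics/w8.png')
go(.624,.29,.1,89)"
```

```text
round_saucer_small p 0.55 [0.6227 0.2909] yaw 0.0 rms 0.38 
pos [0.6176 0.294  0.2149] jaw 88.59 w 0.0432 F [-0.8 -0.4 -0.9] t 26.47 j6 -1.21
rotvec [-0.84  0.11 -0.41] turn -0.4 then shift mm [ -3.9   6.5 114.9]
```

View pics/w8.png

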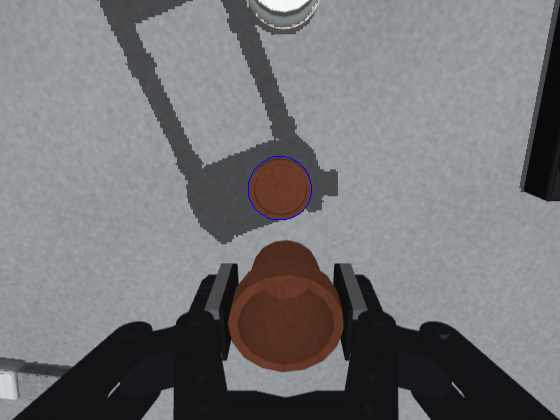

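Call:
send_rows --plan '[{"linear": [0,0,0],"delta_rot": [-0.8,0.1,0],"fingers": 0.03},{"linear": [0,0,0],"delta_rot": [0,0,0],"fingers": 0.03},{"linear": [-0.002,0.002,0.015],"delta_rot": [0,0,0],"fingers": 0.03},{"linear": [-0.001,0.002,0.025],"delta_rot": [0,0,0],"fingers": 0.03},{"linear": [0,0,0.03],"delta_rot": [0,0,0],"fingers": 0.03},{"linear": [0,0,0.03],"delta_rot": [0,0,0],"fingers": 0.03},{"linear": [0,0,0.02],"delta_rot": [0,0,0],"fingers": 0.03},{"linear": [0,0,0.01],"delta_rot": [0,0,0],"fingers": 0.03},{"linear": [0,0,0],"delta_rot": [0,0,0],"fingers": 0.03}]'

```text
clock: 27.22
position: [0.627, 0.2793, 0.0867]
ee_rot: [0.005, 0.72, 0.694, 0.005]
contact_force: [-0.8, 0.6, -0.3]
width: 0.0433
```

```bash
python3 -c "
from h import *
go(.6232,.2906,.043,88.6)"
```

```text
pos [0.627  0.2793 0.0867] jaw 87.82 w 0.0433 F [-0.8  0.6 -0.3] t 27.22 j6 -1.21
rotvec [ 0.75  0.   -0.78] turn -0.8 then shift mm [11.2 -4.1 43.7]
```

Call:
send_rows --plan '[{"linear": [0,0,0],"delta_rot": [0.75,0,0],"fingers": 0.03},{"linear": [0,0,0],"delta_rot": [0,0,0],"fingers": 0.03},{"linear": [0.006,-0.002,0.004],"delta_rot": [0,0,0],"fingers": 0.03},{"linear": [0.005,-0.002,0.008],"delta_rot": [0,0,0],"fingers": 0.03},{"linear": [0,0,0.008],"delta_rot": [0,0,0],"fingers": 0.03},{"linear": [0,0,0],"delta_rot": [0,0,0],"fingers": 0.03}]'

```text
clock: 27.72
position: [0.6274, 0.2913, 0.0718]
ee_rot: [0.002, 0.721, 0.693, 0.005]
contact_force: [-0.7, -0.1, -0.7]
width: 0.0434
```

```bash
python3 -c "
from h import *
go(.6232,.2906,.043,87.8)"
```

```text
pos [0.6274 0.2913 0.0718] jaw 87.68 w 0.0434 F [-0.7 -0.1 -0.7] t 27.72 j6 -1.2
rotvec [ 0.53 -0.23 -0.12] turn -0.1 then shift mm [-0.8 -4.2 28.8]
```

Call:
send_rows --plan '[{"linear": [0,-0.002,0],"delta_rot": [0.5,-0.2,0],"fingers": 0.03},{"linear": [-0.001,-0.002,0.005],"delta_rot": [0,0,0],"fingers": 0.03},{"linear": [0,0,0.007],"delta_rot": [0,0,0],"fingers": 0.03},{"linear": [0,0,0.007],"delta_rot": [0,0,0],"fingers": 0.03},{"linear": [0,0,0],"delta_rot": [0,0,0],"fingers": 0.03}]'

```text
clock: 28.13
position: [0.6227, 0.2913, 0.0514]
ee_rot: [0.0, 0.721, 0.693, 0.0]
contact_force: [0.3, 0.5, -0.7]
width: 0.0431
```

```bash
python3 -c "
from h import *
go(.6232,.2906,.043,87.8)"
```

```text
pos [0.6227 0.2913 0.0514] jaw 87.77 w 0.0431 F [ 0.3  0.5 -0.7] t 28.13 j6 -1.2
rotvec [ 0.02 -0.02 -0.03] turn -0.0 then shift mm [-0.7  0.6  8.4]
```

Call:
send_rows --plan '[{"linear": [0,0,0.004],"delta_rot": [0,0,0],"fingers": 0.03},{"linear": [0,0,0.0025],"delta_rot": [0,0,0],"fingers": 0.03}]'

```text
clock: 28.3
position: [0.6226, 0.2912, 0.044]
ee_rot: [-0.0, 0.721, 0.693, 0.0]
contact_force: [0.8, 0.5, -0.5]
width: 0.0433
```

Call:
send_rows --plan '[{"linear": [0,0,0.0015],"delta_rot": [0,0,0],"fingers": 0.03}]'

```text
clock: 28.38
position: [0.6226, 0.2911, 0.0422]
ee_rot: [-0.0, 0.721, 0.693, -0.0]
contact_force: [-1.2, -2.3, 15.2]
width: 0.0435
```

Call:
send_rows --plan '[{"linear": [0,0,0.001],"delta_rot": [0,0,0],"fingers": 0.03}]'

```text
clock: 28.47
position: [0.623, 0.2911, 0.0422]
ee_rot: [0.0, 0.721, 0.693, 0.0]
contact_force: [-3.9, -1.3, 11.8]
width: 0.0434
```

Call:
send_rows --plan '[{"linear": [0,0,0],"delta_rot": [0,0,0],"fingers": 0.047},{"linear": [0,0,0],"delta_rot": [0,0,0],"fingers": 0.052},{"linear": [0,0,0],"delta_rot": [0,0,0],"fingers": 0.062},{"linear": [0,0,0],"delta_rot": [0,0,0],"fingers": 0.062},{"linear": [0,0,0],"delta_rot": [0,0,0],"fingers": 0.062}]'

```text
clock: 28.88
position: [0.6239, 0.2911, 0.0432]
ee_rot: [0.001, 0.721, 0.693, 0.001]
contact_force: [-0.1, 0.5, 0.1]
width: 0.0622
```

Call:
send_rows --plan '[{"linear": [0,0,-0.01],"delta_rot": [0,0,0],"fingers": 0.062},{"linear": [0,0,-0.02],"delta_rot": [0,0,0],"fingers": 0.062},{"linear": [0,0,-0.03],"delta_rot": [0,0,0],"fingers": 0.085},{"linear": [0,0,-0.03],"delta_rot": [0,0,0],"fingers": 0.085},{"linear": [0,0,-0.03],"delta_rot": [0,0,0],"fingers": 0.085},{"linear": [0,0,-0.03],"delta_rot": [0,0,0],"fingers": 0.085},{"linear": [0,0,-0.02],"delta_rot": [0,0,0],"fingers": 0.085},{"linear": [0,0,-0.01],"delta_rot": [0,0,0],"fingers": 0.085},{"linear": [0,0,0],"delta_rot": [0,0,0],"fingers": 0.085}]'

```text
clock: 29.63
position: [0.6224, 0.2906, 0.2347]
ee_rot: [0.0, 0.721, 0.693, 0.0]
contact_force: [0.6, -0.2, -0.1]
width: 0.0849
```

```bash
python3 -c "
from h import *
M['placed']=('r',[(22,50),(22,37),(16,6)])
C=cam('wrist');im=manip.get_image('wrist');cv2.imwrite('pics/w9.png',im[:,:,::-1])
r=manip.masks_of('round_pot_small','wrist')[0]; p,e=fit('placed',[(contour(r['pixels']),C)],0); print(p,e)
near(['round_saucer_small'])
go(.4478,-.0065,.2,87)"
```

```text
Traceback (most recent call last):
IndexError: list index out of range
```

View pics/w9.png

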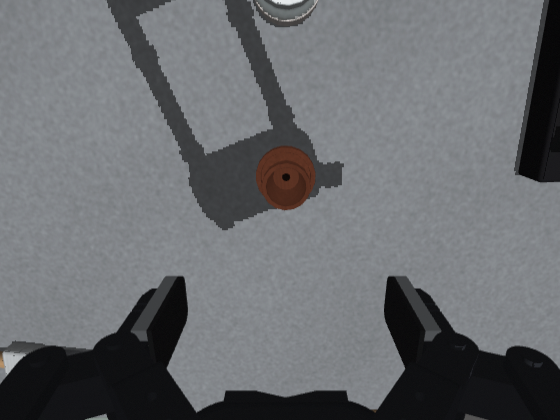

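```bash
python3 -c "
from h import *
go(.4478,-.0065,.2,87.8)
print(ground(cam('top'),343,231,.07))"
```

```text
pos [0.6214 0.2902 0.2319] jaw 87.73 w 0.0851 F [ 0.5 -0.7  0.4] t 29.73 j6 -1.2
rotvec [-0.2   0.08 -0.07] turn -0.1 then shift mm [-303.2 -162.1   31.9]
[ 0.47669154 -0.13526777  0.07      ]
```

Call:
send_rows --plan '[{"linear": [-0.015,-0.008,0],"delta_rot": [0,0,0],"fingers": 0.085},{"linear": [-0.026,-0.014,0],"delta_rot": [0,0,0],"fingers": 0.085},{"linear": [-0.032,-0.017,0],"delta_rot": [0,0,0],"fingers": 0.085},{"linear": [-0.034,-0.018,0],"delta_rot": [0,0,0],"fingers": 0.085},{"linear": [-0.034,-0.018,0],"delta_rot": [0,0,0],"fingers": 0.085},{"linear": [-0.034,-0.018,0],"delta_rot": [0,0,0],"fingers": 0.085},{"linear": [-0.034,-0.018,0],"delta_rot": [0,0,0],"fingers": 0.085},{"linear": [-0.03,-0.016,0],"delta_rot": [0,0,0],"fingers": 0.085},{"linear": [-0.024,-0.013,0],"delta_rot": [0,0,0],"fingers": 0.085},{"linear": [-0.015,-0.008,0],"delta_rot": [0,0,0],"fingers": 0.085},{"linear": [-0.005,-0.003,0],"delta_rot": [0,0,0],"fingers": 0.085},{"linear": [0,0,0],"delta_rot": [0,0,0],"fingers": 0.085}]'

```text
clock: 30.73
position: [0.4399, 0.0039, 0.2131]
ee_rot: [-0.013, 0.719, 0.694, -0.016]
contact_force: [-0.0, 0.1, 0.4]
width: 0.0855
```

```bash
python3 -c "
from h import *
p=near(['round_pot_large'])['round_pot_large']
go(p[0],p[1],.13,88)"
```

```text
round_pot_large p 0.89 [ 0.446  -0.0046] yaw 0.0 rms 0.5 
pos [0.4412 0.005  0.2133] jaw 88.08 w 0.0851 F [ 1.1 -0.3 -0.1] t 30.83 j6 -1.67
rotvec [-2.29  0.2   0.07] turn 0.1 then shift mm [-9.4  5.1 83.3]
```

Call:
send_rows --plan '[{"linear": [0,0,0],"delta_rot": [-2.3,0.2,0],"fingers": 0.085},{"linear": [0,0,0],"delta_rot": [0,0,0],"fingers": 0.085},{"linear": [0,0,0.02],"delta_rot": [0,0,0],"fingers": 0.085},{"linear": [0,0,0.03],"delta_rot": [0,0,0],"fingers": 0.085},{"linear": [0,0,0.02],"delta_rot": [0,0,0],"fingers": 0.085},{"linear": [0,0,0.008],"delta_rot": [0,0,0],"fingers": 0.085},{"linear": [0,0,0],"delta_rot": [0,0,0],"fingers": 0.085}]'

```text
clock: 31.42
position: [0.4495, 0.0115, 0.1332]
ee_rot: [0.001, 0.716, 0.698, 0.004]
contact_force: [-0.1, 0.3, 0.1]
width: 0.085
```

```bash
python3 -c "
from h import *
p=near(['round_pot_large'])['round_pot_large']
go(p[0],p[1],.1,88)"
```

```text
round_pot_large p 0.92 [ 0.446  -0.0047] yaw 0.0 rms 0.65 
pos [0.4506 0.0112 0.1348] jaw 88.53 w 0.085 F [-0.4 -0.1 -0. ] t 31.52 j6 -1.68
rotvec [ 0.58 -0.16  0.53] turn 0.5 then shift mm [-16.   -4.   34.8]
```

Call:
send_rows --plan '[{"linear": [0,0,0],"delta_rot": [0.6,-0.2,0],"fingers": 0.085},{"linear": [0,0,0],"delta_rot": [0,0,0],"fingers": 0.085},{"linear": [-0.007,-0.002,0.005],"delta_rot": [0,0,0],"fingers": 0.085},{"linear": [-0.007,-0.002,0.01],"delta_rot": [0,0,0],"fingers": 0.085},{"linear": [0,0,0.01],"delta_rot": [0,0,0],"fingers": 0.085},{"linear": [0,0,0],"delta_rot": [0,0,0],"fingers": 0.085}]'

```text
clock: 32.02
position: [0.4513, -0.0045, 0.1142]
ee_rot: [0.005, 0.715, 0.699, 0.003]
contact_force: [-0.7, -0.5, -0.4]
width: 0.0848
```

```bash
python3 -c "
from h import *
go(.4465,-.0052,.053,88.3)"
```

```text
pos [ 0.4513 -0.0045  0.1142] jaw 88.66 w 0.0848 F [-0.7 -0.5 -0.4] t 32.02 j6 -1.71
rotvec [0.67 0.2  0.37] turn 0.4 then shift mm [-0.9 -4.8 61.2]
```

Call:
send_rows --plan '[{"linear": [0,-0.002,0],"delta_rot": [0.6,0.2,0],"fingers": 0.085},{"linear": [-0.001,-0.002,0.005],"delta_rot": [0,0,0],"fingers": 0.085},{"linear": [0,0,0.01],"delta_rot": [0,0,0],"fingers": 0.085},{"linear": [0,0,0.01],"delta_rot": [0,0,0],"fingers": 0.085},{"linear": [0,0,0],"delta_rot": [0,0,0],"fingers": 0.085}]'

```text
clock: 32.43
position: [0.4485, -0.0071, 0.0907]
ee_rot: [0.002, 0.716, 0.699, 0.002]
contact_force: [-0.1, -1.4, -0.6]
width: 0.0851
```

```bash
python3 -c "
from h import *
go(.4465,-.0052,.053,88.3)"
```

```text
pos [ 0.4485 -0.0071  0.0907] jaw 88.62 w 0.0851 F [-0.1 -1.4 -0.6] t 32.43 j6 -1.72
rotvec [0.33 0.05 0.32] turn 0.3 then shift mm [ 1.9 -2.1 37.7]
```

Call:
send_rows --plan '[{"linear": [0.002,-0.001,0.005],"delta_rot": [0.2,0,0],"fingers": 0.085},{"linear": [0,-0.001,0.01],"delta_rot": [0,0,0],"fingers": 0.085},{"linear": [0,0,0.01],"delta_rot": [0,0,0],"fingers": 0.085},{"linear": [0,0,0.01],"delta_rot": [0,0,0],"fingers": 0.085},{"linear": [0,0,0],"delta_rot": [0,0,0],"fingers": 0.085}]'

```text
clock: 32.85
position: [0.4482, -0.0051, 0.0564]
ee_rot: [0.003, 0.716, 0.699, 0.002]
contact_force: [-0.6, -0.0, 0.2]
width: 0.085
```

```bash
python3 -c "
from h import *
go(.4465,-.0052,.053,88.3)"
```

```text
pos [ 0.4482 -0.0051  0.0564] jaw 88.63 w 0.085 F [-0.6 -0.   0.2] t 32.85 j6 -1.71
rotvec [0.38 0.09 0.33] turn 0.3 then shift mm [-0.1 -1.7  3.4]
```

Call:
send_rows --plan '[{"linear": [0,-0.0015,0.0035],"delta_rot": [0.3,0,0],"fingers": 0.085},{"linear": [0,0,0],"delta_rot": [0,0,0],"fingers": 0.07},{"linear": [0,0,0],"delta_rot": [0,0,0],"fingers": 0.06},{"linear": [0,0,0],"delta_rot": [0,0,0],"fingers": 0.055},{"linear": [0,0,0],"delta_rot": [0,0,0],"fingers": 0.055},{"linear": [0,0,0],"delta_rot": [0,0,0],"fingers": 0.055}]' --force 30

```text
clock: 33.35
position: [0.4481, -0.0052, 0.0551]
ee_rot: [0.002, 0.715, 0.699, 0.001]
contact_force: [0.2, -0.8, -1.5]
width: 0.0656
```

Call:
send_rows --plan '[{"linear": [0,0,-0.005],"delta_rot": [0,0,0],"fingers": 0.055},{"linear": [0,0,-0.01],"delta_rot": [0,0,0],"fingers": 0.055},{"linear": [0,0,-0.02],"delta_rot": [0,0,0],"fingers": 0.055},{"linear": [0,0,-0.03],"delta_rot": [0,0,0],"fingers": 0.055},{"linear": [0,0,-0.03],"delta_rot": [0,0,0],"fingers": 0.055},{"linear": [0,0,-0.03],"delta_rot": [0,0,0],"fingers": 0.055},{"linear": [0,0,-0.03],"delta_rot": [0,0,0],"fingers": 0.055},{"linear": [0,0,-0.03],"delta_rot": [0,0,0],"fingers": 0.055},{"linear": [0,0,-0.015],"delta_rot": [0,0,0],"fingers": 0.055},{"linear": [0,0,0],"delta_rot": [0,0,0],"fingers": 0.055}]'

```text
clock: 34.18
position: [0.4442, -0.0041, 0.266]
ee_rot: [0.0, 0.715, 0.699, -0.001]
contact_force: [0.4, 1.1, -1.2]
width: 0.0659
```

```bash
python3 -c "
from h import *
go(.447,-.3077,.23,88.6)"
```

```text
pos [ 0.4442 -0.0041  0.266 ] jaw 88.66 w 0.0659 F [ 0.4  1.1 -1.2] t 34.18 j6 -1.71
rotvec [-0.06  0.07  0.06] turn 0.1 then shift mm [-303.4   10.2   36. ]
```

Call:
send_rows --plan '[{"linear": [-0.015,0.0005,0],"delta_rot": [0,0,0],"fingers": 0.055},{"linear": [-0.026,0.001,0],"delta_rot": [0,0,0],"fingers": 0.055},{"linear": [-0.032,0.001,0],"delta_rot": [0,0,0],"fingers": 0.055},{"linear": [-0.034,0.001,0],"delta_rot": [0,0,0],"fingers": 0.055},{"linear": [-0.034,0.001,0],"delta_rot": [0,0,0],"fingers": 0.055},{"linear": [-0.034,0.001,0],"delta_rot": [0,0,0],"fingers": 0.055},{"linear": [-0.034,0.001,0],"delta_rot": [0,0,0],"fingers": 0.055},{"linear": [-0.03,0.001,0],"delta_rot": [0,0,0],"fingers": 0.055},{"linear": [-0.024,0.001,0],"delta_rot": [0,0,0],"fingers": 0.055},{"linear": [-0.015,0,0],"delta_rot": [0,0,0],"fingers": 0.055},{"linear": [-0.005,0,0],"delta_rot": [0,0,0],"fingers": 0.055},{"linear": [0,0,0],"delta_rot": [0,0,0],"fingers": 0.055}]'

```text
clock: 35.18
position: [0.4398, -0.2956, 0.253]
ee_rot: [-0.009, 0.714, 0.7, -0.001]
contact_force: [-0.0, 0.2, -1.2]
width: 0.0659
```

```bash
python3 -c "
from h import *
near(['round_saucer_large'],'pics/w10.png')
go(.447,-.3077,.12,88.6)"
```

```text
round_saucer_large p 0.68 [ 0.4439 -0.3066] yaw 0.0 rms 0.71 
pos [ 0.4398 -0.2939  0.2533] jaw 88.95 w 0.0657 F [-0.5 -0.2 -1.9] t 35.28 j6 -2.27
rotvec [-0.76 -0.69  0.36] turn 0.4 then shift mm [-13.7   7.5 133.3]
```

View pics/w10.png

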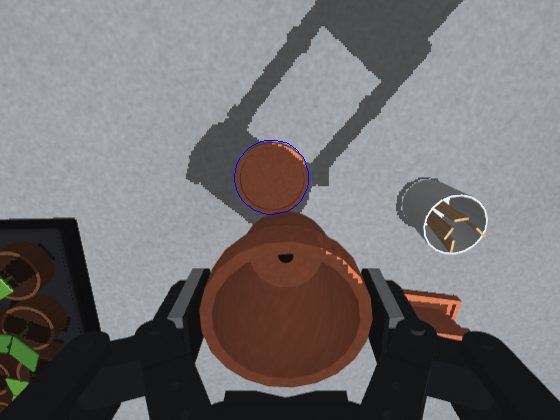

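Call:
send_rows --plan '[{"linear": [0,0,0],"delta_rot": [-0.8,-0.7,0],"fingers": 0.055},{"linear": [0,0,0],"delta_rot": [0,0,0],"fingers": 0.055},{"linear": [-0.003,0.001,0.015],"delta_rot": [0,0,0],"fingers": 0.055},{"linear": [-0.003,0.001,0.025],"delta_rot": [0,0,0],"fingers": 0.055},{"linear": [0,0,0.03],"delta_rot": [0,0,0],"fingers": 0.055},{"linear": [0,0,0.03],"delta_rot": [0,0,0],"fingers": 0.055},{"linear": [0,0,0.025],"delta_rot": [0,0,0],"fingers": 0.055},{"linear": [0,0,0.015],"delta_rot": [0,0,0],"fingers": 0.055},{"linear": [0,0,0],"delta_rot": [0,0,0],"fingers": 0.055}]'

```text
clock: 36.03
position: [0.4453, -0.2899, 0.1138]
ee_rot: [0.007, 0.709, 0.705, 0.002]
contact_force: [-1.0, 0.4, -1.7]
width: 0.0662
```

```bash
python3 -c "
from h import *
go(.4465,-.307,.0611,88.6)"
```

```text
pos [ 0.4453 -0.2899  0.1138] jaw 89.68 w 0.0662 F [-1.   0.4 -1.7] t 36.03 j6 -2.28
rotvec [0.74 0.33 1.08] turn 1.1 then shift mm [-17.1   1.6  52.7]
```

Call:
send_rows --plan '[{"linear": [0,0,0],"delta_rot": [0.7,0.3,0],"fingers": 0.055},{"linear": [0,0,0],"delta_rot": [0,0,0],"fingers": 0.055},{"linear": [-0.008,0,0.003],"delta_rot": [0,0,0],"fingers": 0.055},{"linear": [-0.008,0,0.008],"delta_rot": [0,0,0],"fingers": 0.055},{"linear": [0,0,0.008],"delta_rot": [0,0,0],"fingers": 0.055},{"linear": [0,0,0],"delta_rot": [0,0,0],"fingers": 0.055}]'

```text
clock: 36.53
position: [0.4486, -0.3075, 0.099]
ee_rot: [0.005, 0.708, 0.706, 0.0]
contact_force: [-0.2, 0.7, -1.5]
width: 0.0659
```

```bash
python3 -c "
from h import *
go(.4465,-.307,.0611,89.7)"
```

```text
pos [ 0.4486 -0.3075  0.099 ] jaw 89.89 w 0.0659 F [-0.2  0.7 -1.5] t 36.53 j6 -2.3
rotvec [0.43 0.4  0.2 ] turn 0.2 then shift mm [ 0.5 -2.2 37.9]
```

Call:
send_rows --plan '[{"linear": [0,-0.002,0],"delta_rot": [0.4,0.4,0],"fingers": 0.055},{"linear": [0,0,0.004],"delta_rot": [0,0,0],"fingers": 0.055},{"linear": [0,0,0.008],"delta_rot": [0,0,0],"fingers": 0.055},{"linear": [0,0,0.008],"delta_rot": [0,0,0],"fingers": 0.055},{"linear": [0,0,0.006],"delta_rot": [0,0,0],"fingers": 0.055},{"linear": [0,0,0],"delta_rot": [0,0,0],"fingers": 0.055}]'

```text
clock: 37.03
position: [0.4463, -0.3084, 0.0704]
ee_rot: [-0.0, 0.708, 0.706, 0.0]
contact_force: [-0.5, 0.6, -0.8]
width: 0.0657
```

```bash
python3 -c "
from h import *
go(.4465,-.307,.0611,89.7)"
```

```text
pos [ 0.4463 -0.3084  0.0704] jaw 89.8 w 0.0657 F [-0.5  0.6 -0.8] t 37.03 j6 -2.3
rotvec [ 0.01 -0.03  0.1 ] turn 0.1 then shift mm [1.4 0.2 9.3]
```

Call:
send_rows --plan '[{"linear": [0.001,0,0.004],"delta_rot": [0,0,0],"fingers": 0.055},{"linear": [0,0,0.003],"delta_rot": [0,0,0],"fingers": 0.055}]'

```text
clock: 37.2
position: [0.4462, -0.307, 0.0625]
ee_rot: [-0.0, 0.708, 0.706, 0.0]
contact_force: [0.2, 0.6, -1.4]
width: 0.0661
```

Call:
send_rows --plan '[{"linear": [0,0,0.0015],"delta_rot": [0,0,0],"fingers": 0.055}]'

```text
clock: 37.28
position: [0.446, -0.3068, 0.0605]
ee_rot: [-0.001, 0.708, 0.706, 0.0]
contact_force: [0.3, 0.5, -1.2]
width: 0.0657
```

Call:
send_rows --plan '[{"linear": [0,0,0.001],"delta_rot": [0,0,0],"fingers": 0.055}]'

```text
clock: 37.37
position: [0.4459, -0.3067, 0.0599]
ee_rot: [-0.001, 0.708, 0.706, 0.0]
contact_force: [-3.0, 2.4, 13.9]
width: 0.0657
```

Call:
send_rows --plan '[{"linear": [0,0,0],"delta_rot": [0,0,0],"fingers": 0.069},{"linear": [0,0,0],"delta_rot": [0,0,0],"fingers": 0.075},{"linear": [0,0,0],"delta_rot": [0,0,0],"fingers": 0.083},{"linear": [0,0,0],"delta_rot": [0,0,0],"fingers": 0.083},{"linear": [0,0,0],"delta_rot": [0,0,0],"fingers": 0.083}]'

```text
clock: 37.78
position: [0.4471, -0.3076, 0.0613]
ee_rot: [0.001, 0.708, 0.706, 0.0]
contact_force: [-0.1, 0.1, -1.3]
width: 0.083
```

Call:
send_rows --plan '[{"linear": [0,0,-0.01],"delta_rot": [0,0,0],"fingers": 0.083},{"linear": [0,0,-0.02],"delta_rot": [0,0,0],"fingers": 0.083},{"linear": [0,0,-0.03],"delta_rot": [0,0,0],"fingers": 0.083},{"linear": [0,0,-0.03],"delta_rot": [0,0,0],"fingers": 0.083},{"linear": [0,0,-0.03],"delta_rot": [0,0,0],"fingers": 0.083},{"linear": [0,0,-0.03],"delta_rot": [0,0,0],"fingers": 0.083},{"linear": [0,0,-0.02],"delta_rot": [0,0,0],"fingers": 0.083},{"linear": [0,0,-0.01],"delta_rot": [0,0,0],"fingers": 0.083},{"linear": [0,0,0],"delta_rot": [0,0,0],"fingers": 0.083}]'

```text
clock: 38.53
position: [0.446, -0.3067, 0.2549]
ee_rot: [0.001, 0.708, 0.706, 0.0]
contact_force: [-0.3, -1.0, -0.3]
width: 0.0832
```

```bash
python3 -c "
from h import *
a=manip.get_image('wrist');b=manip.get_image('top');s=manip.get_image('scene')
cv2.imwrite('pics/f1.png',a[:,:,::-1]);cv2.imwrite('pics/f2.png',b[120:290,120:450,::-1].repeat(2,0).repeat(2,1));cv2.imwrite('pics/f3.png',s[120:330,120:440,::-1].repeat(2,0).repeat(2,1))
for n,k,l in [('round_pot_large','r',[(33,66),(33,50),(23,6)]),('round_pot_small','r',[(22,50),(22,37),(16,6)]),('square_pot_large','s',[(31,66),(31,50),(23,6)]),('square_pot_small','s',[(21,50),(21,37),(16,6)])]:
    M['q']=(k,l); o=[]
    for c in('top','scene'):
        r=manip.masks_of(n,c)
        if r: o.append((contour(r[0]['pixels']),cam(c)))
    if len(o)==2: p,e=fit('q',o); print(n,p.round(4),np.degrees(p[3]).round(1),round(e,2))
for n in('seed_jar',):
    o=[(contour(manip.masks_of(n,c)[0]['pixels']),cam(c)) for c in('top','scene')]; print(n,fit(n,o,0))
print(manip.get_state()['clock'],manip.get_state()['position'])"
```

```text
round_pot_large [ 0.4477 -0.3074  0.0015  0.    ] 0.0 1.23
round_pot_small [0.6253 0.2891 0.0042 0.    ] 0.0 0.73
square_pot_large [ 0.6345 -0.1332  0.0035 -0.1697] -9.7 0.65
square_pot_small [ 0.6378 -0.3045  0.0049 -0.3669] -21.0 0.67
seed_jar (array([0.46160518, 0.29550216, 0.        , 0.        ]), np.float64(0.9257062617743974))
39.1833 [ 0.44491013 -0.30575079  0.25067194]
```

View pics/f1.png

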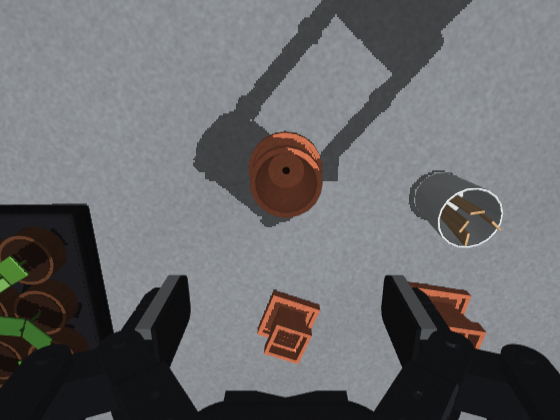

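View pics/f2.png

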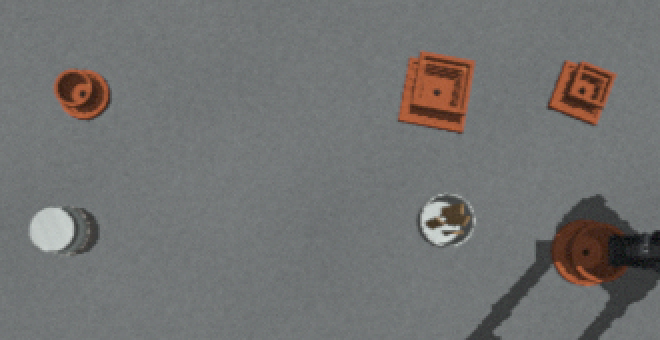

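View pics/f3.png

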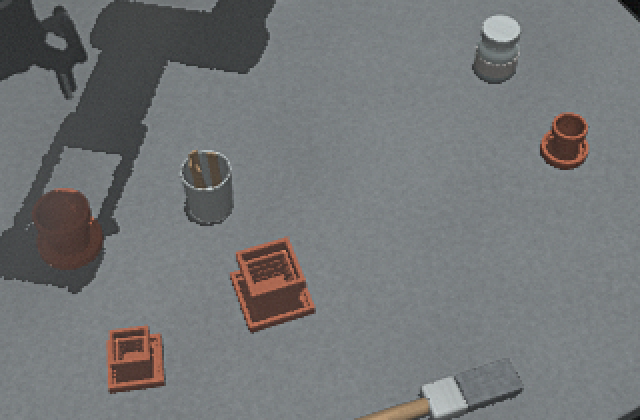

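All four pots stand upright in their own saucers: the wrist view shows the large round pot at (286,170), and the top and scene views show all four. The jar and cup are where they were, and the gripper is well clear, so I'm handing in.

```bash
python3 -c "
from rig import manip
print(manip.sign_off())"
```

```text
the job is handed in; nothing more can be done
None
```

All four pots are upright in their matching saucers. I handed the job in at about 39 s on the robot clock, out of the 109 s allowed. Each pot was gripped by its rim, lowered until it just touched (10–15 N at the wrist), and then released.

**Pot positions:** the last fits from the top and scene cameras put every pot within about 3 mm of its saucer's centre. The square pots sit within about 1° of their saucers (pots at −9.7° and −21.0°, saucers at about −9.8° and −21.6°).

**Seed jar and label cup:** the jar fit is unchanged. The cup's fit was unusable from the start because the network mixed it up with a saucer. I checked it by eye, and it is in the same place in the pictures.

**What disagreed or failed:**
- The heights fitted from two views came out 1.5–5 mm too high. The same offset showed in the first measurements on the bench, so I put it down to calibration.
- The network missed the small round pot in the wrist view after it was placed. I checked that one in the picture and in the later two-view fit.
- The large round pot's last fit is weaker (1.2 px) because the gripper covered part of it in the top view. The wrist view shows it centred in its saucer.

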